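# Make up two welding kits from the mixed stock

## Robot

A 6-joint arm with a two-finger parallel gripper is mounted at the origin on a cart in front of the work surface, level with it; the furniture and walls round the work are solid. World frame = base frame: x ahead of the robot, y to its left, z up, the work surface at z = 0. Lengths are in m, angles in rad, forces in N, time in s.
With the tool pointing down it reaches from about 0.225 to 0.875 m from the base axis. Payload 3.4 kg.
Tool frame: the origin (TCP) lies at the very end of the fingers, on their centre line; the grasp point (between the pads) lies 19 mm behind it; z points along the fingers, y is the direction in which the jaws open and shut (so a half turn about z gives the same grasp; the last joint's range is limited). The gripper opens to 85 mm and grips with 20 to 120 N. Pads are 22 mm wide; open, the fingers measure 114 mm over their backs; the gripper's body (76 mm by 85 mm) begins 54 mm behind the grasp point. The pads swing forward as they close: fully open they stand 13 mm farther back than shut.
Start: joints at [-1.28, 0.276, 1.505, -0, 1.361, -0.121], TCP at [0.23, -0.527, 0.231] pointing down, gripper open.
Joint ranges: [-2.89, 2.89], [-0.75, 2.08], [0.22, 2.7], [-1.18, 4.32], [0.11, 2.71], [-2.7, 2.7]. Speed limits (rad/s): [2.57, 2.57, 3.14, 3.14, 3.14, 3.14].

## Interface

Orientations are given as a unit quaternion [w, x, y, z].
In Python, from rig import manip, viewer, job gives the robot as it stands.
- The arm moves only by the shell command python3 -m crank 'ROWS' [OPENING] [FORCE]. ROWS is JSON, a list of rows, each a list of 6 numbers: the shift along the tool's x, y, z in m, then the turn, a rotation vector about the tool's x, y, z in degrees. In form: [[dx, dy, dz, rx, ry, rz], ...]. A call has 1 to 20 rows; each row is the pose to reach, as a shift and turn from the pose measured when the call began, along the tool's axes at that moment; what a row does not reach only later rows make up. A row lasts 1/8 s, in which the tool goes at most 62.5 mm and 10.7 degrees, less where a joint would pass 70% of its speed; a pose out of reach is approached as far as the arm can. A call with a gripper value outside its range is refused whole. OPENING is the opening, from 0 (shut) to 1 (fully open), set as the call begins (- or left out, the last holds). The fingers move at their own pace and stop on an object; FORCE is the grip in N (left out, the last holds). Time passes only in rows, so rows that repeat a pose let the fingers close. It gives the time, the measured TCP pose, the force and the opening at its end, in the units of the state.
- manip.get_state(): the state, without advancing time (a new reading comes with each control period).
- viewer.get_image(name): name is "side" or "top" or "wrist"; returns a dict with "frame" (420x560x3 uint8, blue, green, red), "range_z" (420x560 float32, m along the optical axis (not along the pixel's ray), 0 where there is no reading), "intrinsics" (3x3 intrinsics, pixels), "world_from_camera" (4x4, takes a point from camera to world coordinates); the wrist camera has in their place "mount" (4x4, takes a point from camera to tool coordinates, whose origin is the TCP and whose axes are the flange's). Camera axes: x right, y up, looking along -z (the intrinsics and any distortion apply to the point x, -y, -z); pixel columns grow to the right and rows downward; lengths in m; the calibration is good to about 2 mm. A picture is of the moment at which its call begins: read the wrist's pose just before it.
- job.sign_off(): hands the job in, once; it reports no verdict.
The state is a dict: "clock": time; "qpos": joint angles; "qd": joint speeds; "effort": joint torques, N m; "position": TCP position; "ee_rot": TCP orientation; "contact_force": force on the tool from outside, world axes, zero at the start; "moment": the same for the moment, N m; "width": finger opening in m.
Only numpy, scipy, OpenCV 4.12 (cv2) and the standard library are available. Lean on these libraries where they do the work, as an engineer would, in place of code of your own. Each camera call takes 0.05 s, during which the arm holds its last target. There are 200 camera calls.

## Task

Make up the two job kits from the loose stock lying between the two trays in the middle of the welding table (not from the things along its back edge). Blue tray: the large square tube in the long pocket, and the clamping bolt and the copper nozzle in the two square pockets, one in each, either way round. Finish the blue tray before anything goes into the yellow tray, which gets the small square tube in its long pocket and the V-block in its square pocket; every part sits flat on the pocket floor the same way up as it stood, and the brass spacer ring stays where it is.

Things in the scene. Friction and masses are not known exactly. Their poses are not given: they have to be found in the camera images.
- tray_blue: Flat blue kit tray, fixed to the table, 128 (x) x 138 (y) mm, origin at the centre of its underside. Floor 3 mm thick; the ribs round the pockets rise to 9 mm above the table. In its own frame the long pocket (62 x 130 mm in x and y) is centred at x = -29, y = 0 mm; the two square pockets (54 x 54 mm) are centred at x = +33, y = +32 and y = -32 mm. It may stand on the left or right of the stock and turned up to 0.25 rad.
- tray_yellow: Flat yellow kit tray, fixed to the table, 138 (x) x 113 (y) mm, origin at the centre of its underside. Floor 3 mm thick; ribs rise to 9 mm above the table. In its own frame the long pocket (56 x 105 mm in x and y) is centred at x = -37, y = 0 mm; the square pocket (70 x 70 mm) is centred at x = +30, y = 0 mm. On the other side of the stock from the blue tray, turned up to 0.25 rad.
- tube_large: The larger dark blue-grey steel square tube offcut, 40 x 110 x 40 mm, lying with its length along its own y; origin at the centre of its underside. About 0.28 kg, loose.
- tube_small: The smaller dark blue-grey steel square tube offcut, 30 x 80 x 30 mm, lying with its length along its own y; origin at the centre of its underside. About 0.15 kg, loose.
- clamp_bolt: Clamping bolt standing on its black knurled head (30 mm across, 22 mm high) with a bright plain shank of 15.6 mm diameter up to 56 mm; origin at the centre of its underside, z up the shank. About 0.16 kg, loose.
- nozzle: Copper-coloured hollow conical gas nozzle standing on end, at most 25 mm in diameter, 58 mm high; origin at the centre of its underside, z up. About 0.06 kg, loose, in the stock between the trays (two like it at the back edge of the table are not meant).
- v_block: Bright steel V-block 50 x 50 x 30 mm, V groove open to the top and running along its own x, so its full flat sides face +y and -y; origin at the centre of its underside. About 0.38 kg, loose, in the stock between the trays (one like it at the back of the table is not meant).
- spacer: Brass spacer ring, 50 mm outside and 22 mm inside diameter, 14 mm high, lying flat among the stock between the trays; origin at the centre of its underside. Not needed, to be left alone.
There are look-alikes about, which are no part of the job. What is shaped like the nozzle but red is not meant. Leave any red look-alike of the tube_small alone.

How it is judged:
By the outcome, as a careful person would: the job done as asked, in the order asked, and still so for the second after the job is handed in, with the robot touching nothing.
It also fails if it takes over 128 s, if anything falls off the work surface, if the arm or the gripper's body presses on something with over 40 N, if the wrist force passes 120 N, or if a joint passes its speed limit or range.

## Working session

There is one attempt and no reset: what is moved stays moved. The work goes in short steps, Python scripts to look and compute and a shell command to move; the robot and the scene stay as the last step left them, time stands still between calls to the robot, and variables do not carry over. Pictures are saved under pics/ and viewed, about 12 in all and at most 16, crops included, and the job is handed in when it is done.

```bash
ls; mkdir -p pics
cat > h.py <<'E'
import numpy as np, cv2
from rig import manip, viewer, job
from scipy.spatial.transform import Rotation as R
def snap(n):
    s=manip.get_state(); im=viewer.get_image(n); 
    if n=='wrist':
        T=np.eye(4); q=s['ee_rot']; T[:3,:3]=R.from_quat([q[1],q[2],q[3],q[0]]).as_matrix(); T[:3,3]=s['position']
        im['wc']=T@np.array(im['mount'])
    else: im['wc']=np.array(im['world_from_camera'])
    np.savez('last_'+n+'.npz',f=im['frame'],d=im['range_z'],K=im['intrinsics'],wc=im['wc'])
    return im
def load(n):
    z=np.load('last_'+n+'.npz'); return dict(frame=z['f'],range_z=z['d'],intrinsics=z['K'],wc=z['wc'])
def cloud(im):
    d=im['range_z']; K=np.array(im['intrinsics']); v,u=np.mgrid[:d.shape[0],:d.shape[1]]
    p=np.stack([(u-K[0,2])/K[0,0]*d,-(v-K[1,2])/K[1,1]*d,-d],-1)
    return p@im['wc'][:3,:3].T+im['wc'][:3,3]
def ray(im,u,v,z):
    K=np.array(im['intrinsics']); r=im['wc'][:3,:3]@np.array([(u-K[0,2])/K[0,0],-(v-K[1,2])/K[1,1],-1]); o=im['wc'][:3,3]
    return o+r*(z-o[2])/r[2]
def tool():
    s=manip.get_state(); q=s['ee_rot']; return R.from_quat([q[1],q[2],q[3],q[0]]), np.array(s['position']), s
E
python3 - <<'E'
from h import *
for n in ('top','side'):
    im=snap(n); cv2.imwrite(f'pics/{n}1.png',im['frame'] if n=='side' else cv2.resize(im['frame'],(800,600)))
    print(n,im['intrinsics'],np.round(im['wc'],3), [k for k in im])
r,p,s=tool(); print(s, r.as_matrix().round(3))
E
```

```text
pics
top [[455.49507674   0.         282.72330945]
 [  0.         455.49507674 204.23663051]
 [  0.           0.           1.        ]] [[-0.028  0.982 -0.186  0.32 ]
 [-0.999 -0.033 -0.024  0.027]
 [-0.029  0.185  0.982  1.212]
 [ 0.     0.     0.     1.   ]] ['frame', 'range_z', 'intrinsics', 'world_from_camera', 'wc']
side [[460.66704415   0.         277.11860324]
 [  0.         460.66704415 203.03043607]
 [  0.           0.           1.        ]] [[ 0.96  -0.16   0.231  0.779]
 [ 0.281  0.543 -0.791 -0.772]
 [ 0.001  0.825  0.566  0.602]
 [ 0.     0.     0.     1.   ]] ['frame', 'range_z', 'intrinsics', 'world_from_camera', 'wc']
{'clock': 0.1, 'qpos': array([-1.28001736e+00,  2.76557952e-01,  1.50603740e+00,  7.44458316e-06,
        1.36071165e+00, -1.20983240e-01]), 'qd': array([-6.64696941e-04, -2.90180979e-04, -3.10004798e-03,  4.00481909e-05,
        4.08823742e-05,  3.81826972e-04]), 'effort': array([ 2.01228147e-03, -4.17696404e+01, -2.46405923e+01, -1.89210305e-04,
        5.94145444e-03,  3.22518737e-06]), 'position': array([ 0.22999488, -0.52646662,  0.23049898]), 'ee_rot': array([-8.54399880e-04,  9.78881040e-01,  2.04428897e-01, -6.90585615e-05]), 'contact_force': array([-0.23390722,  0.65782225, -0.25794418]), 'moment': array([-0.01959194,  0.01434265, -0.06663544]), 'width': 0.08554616287884023} [[ 0.916  0.4   -0.   ]
 [ 0.4   -0.916  0.002]
 [ 0.    -0.002 -1.   ]]
```

View pics/top1.png

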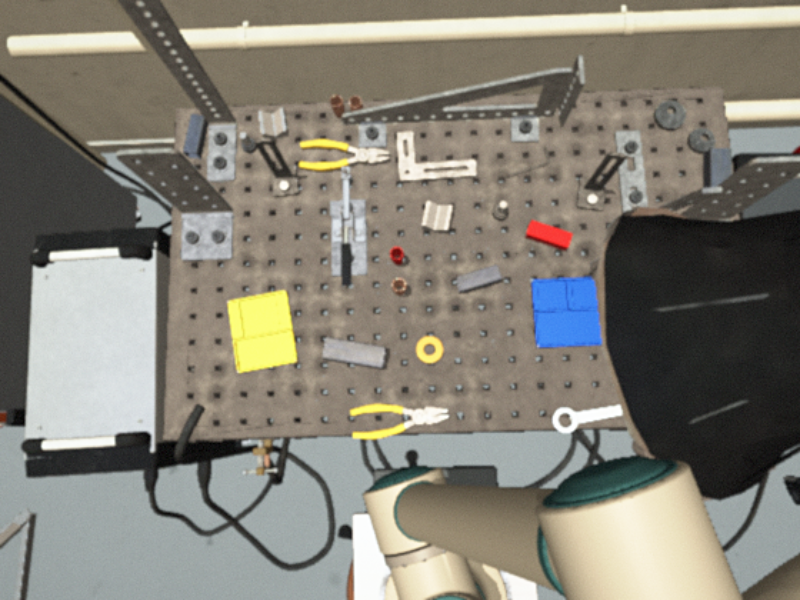

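View pics/side1.png

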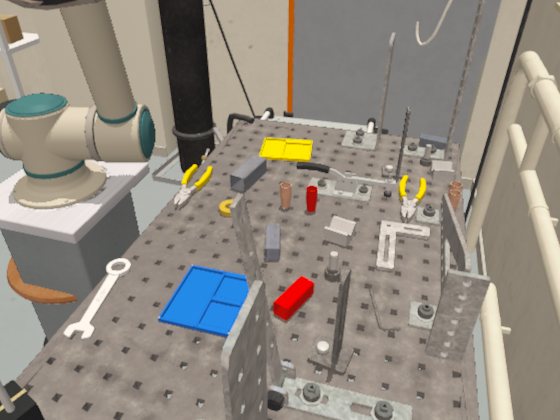

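Candidates, as pixels in the 800x600 top picture:
- **tube_large:** dark tube (353,352).
- **tube_small:** dark tube (478,278). The red tube at (549,234) is a look-alike.
- **nozzle:** copper one (399,286). The red one at (397,255) and the two at the back (337,103), (356,103) are not meant.
- **v_block:** (437,216). The one at the back (272,122) is not meant.
- **bolt:** (501,209). The clamp screws at (590,198) and (285,185) are not meant.
- **spacer:** (429,349).
- **trays:** blue (566,312), yellow (262,331).

Next I measure from the depth and check with a close crop.

```bash
cat > m.py <<'E'
from h import *
def rect(P):
    c,(w,h),a=cv2.minAreaRect((P[:,:2]*1000).astype(np.float32)); return np.round(c,1),np.round((w,h),1),round(a,1)
if __name__=='__main__':
  im=load('top'); C=cloud(im); si=load('side'); S=cloud(si)
  H=cv2.cvtColor(im['frame'],cv2.COLOR_BGR2HSV)
  m0=(im['range_z']>0); print('table z', np.median(C[250:260,290:330,2]))
  O=dict(tubeL=(353,352,40),tubeS=(478,278,30),nozzle=(399,286,16),v=(437,216,24),bolt=(501,209,16),spacer=(429,349,20),redtube=(549,234,30),rednoz=(397,255,16))
  for k,(u,v,r) in O.items():
    u,v,r=int(u*.7),int(v*.7),int(r*.7)
    w=C[v-r:v+r,u-r:u+r].reshape(-1,3); w=w[w[:,2]>.010]; top=np.percentile(w[:,2],90)
    t=w[w[:,2]>top-.008]; print(k,len(t),'top %.3f'%top,*rect(t),'mean',t.mean(0).round(4))
    c=t.mean(0); q=S[(abs(S[...,0]-c[0])<.07)&(abs(S[...,1]-c[1])<.07)&(S[...,2]>.01)]
    q=q[np.hypot(*(q[:,:2]-c[:2]).T)<r*.0027*1.0]
    if len(q)>10: 
        tp=np.percentile(q[:,2],95); t=q[q[:,2]>tp-.006]; print('   side',len(t),'top %.3f'%tp,*rect(t),'mean',t.mean(0).round(4))
  for k,lo,hi in (('blue',(105,150,80),(125,255,255)),('yellow',(22,120,120),(35,255,255))):
    for n,I,CC in (('top',im,C),('side',si,S)):
      m=cv2.inRange(cv2.cvtColor(I['frame'],cv2.COLOR_BGR2HSV),lo,hi); l,cc,st,ce=cv2.connectedComponentsWithStats(m); j=1+np.argmax(st[1:,4])
      cs=cv2.findContours((cc==j).astype(np.uint8),0,1)[0][0][:,0]
      P=np.array([ray(I,a,b,.007) for a,b in cs]); print(k,n,*rect(P),'z',np.percentile(CC[cc==j][:,2],[5,50,95]).round(4))
  f=im['frame']
  cv2.imwrite('pics/crop1.png',cv2.resize(f[130:270,150:430],(800,400),interpolation=cv2.INTER_CUBIC))
E
python3 m.py
```

```text
table z -0.0006319036985554805
tubeL 657 top 0.042 [406.7 104.6] [222.   70.5] 59.4 mean [0.4319 0.1484 0.0608]
   side 394 top 0.040 [437.3 148.3] [111.8  42.1] 80.0 mean [0.4386 0.1457 0.0387]
tubeS 333 top 0.032 [468.5 -22.1] [ 72.5 304.4] 58.3 mean [ 0.5614 -0.0808  0.0507]
   side 390 top 0.031 [568.4 -83.9] [29.7 83.9] 16.0 mean [ 0.5693 -0.0853  0.0289]
nozzle 34 top 0.059 [441.2  52.8] [246.9  23.8] 6.5 mean [0.5177 0.0597 0.2264]
   side 7 top 0.057 [544.9  63.4] [ 2.2 20.3] 15.9 mean [0.5444 0.0643 0.0555]
v 192 top 0.031 [519.6  19.2] [ 51.7 396.3] 80.3 mean [ 0.6771 -0.0081  0.0652]
   side 224 top 0.030 [691.7 -12.4] [54.  49.2] 78.4 mean [ 0.6918 -0.0113  0.0275]
bolt 31 top 0.056 [510.2 -56.5] [ 14.1 415.3] 68.3 mean [ 0.6844 -0.1256  0.0923]
   side 56 top 0.055 [ 700.  -134.4] [14.6 14.3] 10.1 mean [ 0.7003 -0.1351  0.0533]
spacer 210 top 0.017 [391.  15.] [ 47.4 142.9] 88.3 mean [0.4352 0.0138 0.0365]
   side 108 top 0.015 [429.7   9.6] [28.  53.4] 13.4 mean [0.4309 0.0076 0.0128]
redtube 332 top 0.032 [ 480.6 -118.7] [ 81.8 426. ] 58.7 mean [ 0.6402 -0.2147  0.0471]
   side 612 top 0.031 [ 648.8 -219.7] [82.5 31. ] 68.7 mean [ 0.6492 -0.2224  0.0288]
rednoz 37 top 0.059 [470.6  53.7] [305.3  22.5] 5.9 mean [0.5785 0.0638 0.1816]
   side 60 top 0.057 [578.1  65.7] [56.6 27.4] 6.1 mean [0.5702 0.063  0.0544]
blue top [ 501.9 -242.8] [129.2 118. ] 1.2 z [-0.0015  0.003   0.0096]
blue side [ 501.3 -255.2] [125.7 142.4] 0.7 z [0.0008 0.004  0.0091]
yellow top [483.6 325.2] [141.5 116.3] 9.1 z [-0.0008  0.0041  0.0111]
yellow side [483.6 322.5] [140.2 131. ] 9.0 z [-0.0004  0.0029  0.009 ]
```

View pics/crop1.png

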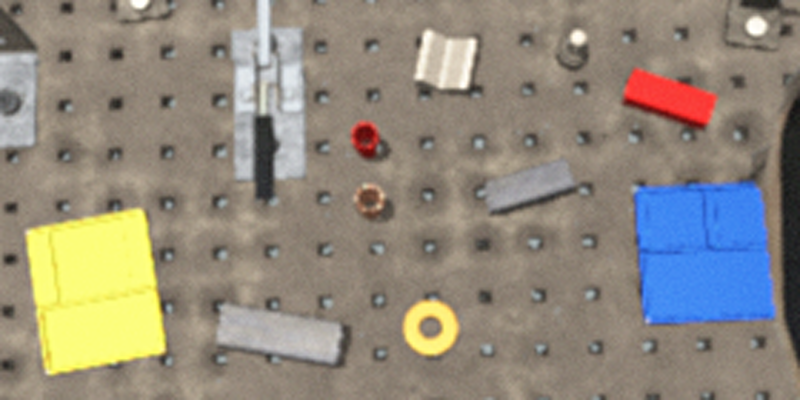

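The close crop confirms the choices: copper nozzle (370,198) with the red one at (365,138), V-block (447,60), bolt (573,45), dark small tube (530,185), red tube (670,97). Next I clean the flyer points out of the estimates, check the dark object on the right, and plan the first reach.

```bash
cat >> h.py <<'E'
def plan(x,y,z,psi):
    """tool-frame shift/turn to reach tool-down pose with tool-x at angle psi deg (mod 180)"""
    r,p,s=tool(); d=r.inv().apply(np.array([x,y,z])-p)*1000
    c,sn=np.cos(np.radians(psi)),np.sin(np.radians(psi)); best=None
    for k in (1,-1):
        W=R.from_matrix(np.array([[k*c,k*sn,0],[k*sn,-k*c,0],[0,0,-1]]).T)
        v=(r.inv()*W).as_rotvec(degrees=True); q6=np.degrees(np.arctan2(y,x))+90-(psi+(0 if k>0 else 180)); q6=(q6+180)%360-180
        if abs(q6)<150 and (best is None or abs(v[2])<abs(best[0][2])): best=(v,q6)
    print('shift mm',d.round(1),'turn',best[0].round(1),'q6 %.0f'%best[1],'dist %.0f clock %.1f'%(np.linalg.norm(d),s['clock']))
E
python3 - <<'E'
from m import *
im=load('top'); C=cloud(im); S=cloud(load('side'))
T=dict(tubeL=((.4373,.1483),.07,.04),tubeS=((.5684,-.0839),.055,.03),nozzle=((.535,.06),.024,.058),v=((.6917,-.0124),.045,.03),bolt=((.7,-.1344),.025,.056),spacer=((.43,.01),.035,.014),rednoz=((.578,.066),.022,.058),redtube=((.649,-.22),.055,.03))
for k,(c,r,h) in T.items():
  for n,Q in (('top',C),('side',S)):
    q=Q[(np.hypot(Q[...,0]-c[0],Q[...,1]-c[1])<r)&(Q[...,2]>h-.007)&(Q[...,2]<h+.006)]
    if len(q)>5: print(k,n,len(q),*rect(q),'mean',(q.mean(0)*1000).round(1))
b=C[:,425:550].copy(); print('black',[ (b[i,j]*1000).round() for i,j in ((180,20),(220,40),(250,60),(300,60))])
A=np.concatenate([C.reshape(-1,3),S.reshape(-1,3)]); 
for x in np.arange(.2,1.01,.1): print('x%.1f'%x,[int(1000*np.percentile(a[:,2],99)) if len(a:=A[(abs(A[:,0]-x)<.05)&(abs(A[:,1]-y)<.05)&(A[:,2]<.8)])>5 else None for y in np.arange(.5,-.51,-.1)])
plan(.4373,.1483,.18,80)
E
```

```text
tubeL top 652 [434.5 150.9] [110.3  40.1] 78.7 mean [434.  150.6  39.3]
tubeL side 409 [437.7 148.2] [111.8  43. ] 80.0 mean [439.2 145.8  38.5]
tubeS top 333 [566.2 -82.4] [31.  78.9] 15.6 mean [565.8 -82.7  29.2]
tubeS side 394 [568.4 -83.9] [29.8 83.9] 16.0 mean [569.3 -85.5  28.8]
nozzle top 17 [547.7  63.6] [15.1 23.4] 21.8 mean [545.9  63.7  55.9]
nozzle side 34 [549.5  61.4] [12.5 24.8] 3.7 mean [549.9  62.7  54.7]
v top 188 [689.3  -9.9] [49.8 52.9] 77.2 mean [688.6  -9.2  28.1]
v side 254 [692.1 -12.4] [54. 50.] 78.4 mean [693.1 -11.7  27.2]
bolt top 29 [ 697.2 -131.2] [13.1 14.1] 32.0 mean [ 696.7 -130.8   55.2]
bolt side 56 [ 700.  -134.4] [14.6 14.3] 10.1 mean [ 700.3 -135.1   53.3]
spacer top 222 [437.9  13.1] [48.3 48.7] 71.4 mean [437.5  13.2  13.3]
spacer side 129 [429.7   9.6] [28.  53.4] 13.4 mean [431.4   6.4  12.1]
rednoz top 14 [578.4  64.8] [18.1 41.2] 88.3 mean [572.1  64.7  56.2]
rednoz side 22 [562.7  64.2] [ 7.9 20.4] 8.1 mean [562.8  62.5  54.3]
redtube top 332 [ 645.9 -218.8] [79.7 31.7] 68.3 mean [ 645.1 -218.2   29.1]
redtube side 630 [ 648.8 -219.7] [82.5 31. ] 68.7 mean [ 649.5 -222.6   28.7]
black [array([ 447., -159.,  665.]), array([ 393., -169.,  690.]), array([ 358., -186.,  694.]), array([ 303., -187.,  676.])]
x0.2 [-12, -57, -66, -15, 283, 652, 797, 784, 678, -785, 315]
x0.3 [33, 35, 4, 16, 20, 745, 796, 727, 708, 6, 51]
x0.4 [6, 10, 10, 42, 42, 15, 683, 737, 732, 2, 91]
x0.5 [5, 11, 12, 40, 53, 14, 659, 700, 713, 2, 2]
x0.6 [10, 11, 9, 67, 59, 29, 32, 31, 30, 325, 2]
x0.7 [298, 298, 5, 50, 44, 31, 55, 30, 176, 148, 298]
x0.8 [32, 41, 176, 61, 18, 13, 11, 8, 8, 27, 42]
x0.9 [33, 398, 44, 57, 72, 108, 145, 174, 174, 10, 15]
x1.0 [None, -813, None, -820, None, None, None, None, None, None, None]
shift mm [ 460.  -535.3   51.5] turn [ -0.1  -0.1 -56.4] q6 29 dist 708 clock 0.1
```

Run:
```python
from m import *
im=load('top'); C=cloud(im); f=im['frame']
for v in range(140,400,25): print(v,[tuple((C[v,u]*1000).astype(int))+((int(f[v,u].mean())),) for u in range(420,560,27)])
print('side'); S=cloud(load('side'))
q=S[(S[...,2]>.3)&(S[...,1]<.4)&(S[...,1]>-.8)&(S[...,0]<.9)&(S[...,0]>-.3)]; print(len(q), q.min(0),q.max(0))
r,p,s=tool(); cv2.imwrite('pics/crop2.png',cv2.resize(f[130:420,240:560],(640,580)))
```

```text
140 [(np.int64(714), np.int64(-324), np.int64(7), 134), (np.int64(707), np.int64(-393), np.int64(21), 89), (np.int64(635), np.int64(-376), np.int64(235), 73), (np.int64(667), np.int64(-486), np.int64(128), 122), (np.int64(668), np.int64(-557), np.int64(117), 74), (np.int64(774), np.int64(-825), np.int64(-223), 93)]
165 [(np.int64(646), np.int64(-321), np.int64(-1), 137), (np.int64(469), np.int64(-167), np.int64(653), 23), (np.int64(319), np.int64(26), np.int64(1212), 27), (np.int64(459), np.int64(-221), np.int64(679), 31), (np.int64(452), np.int64(-241), np.int64(703), 22), (np.int64(446), np.int64(-259), np.int64(723), 14)]
190 [(np.int64(436), np.int64(-129), np.int64(659), 130), (np.int64(433), np.int64(-158), np.int64(669), 38), (np.int64(430), np.int64(-187), np.int64(678), 31), (np.int64(426), np.int64(-212), np.int64(693), 33), (np.int64(421), np.int64(-232), np.int64(711), 26), (np.int64(416), np.int64(-249), np.int64(734), 26)]
215 [(np.int64(404), np.int64(-123), np.int64(669), 118), (np.int64(401), np.int64(-152), np.int64(679), 32), (np.int64(398), np.int64(-179), np.int6
[... 1786 characters left out ...]
79), np.int64(790), 223), (np.int64(252), np.int64(-100), np.int64(795), 236), (np.int64(251), np.int64(-124), np.int64(793), 216), (np.int64(-13), np.int64(-822), np.int64(-822), 163), (np.int64(-19), np.int64(-944), np.int64(-842), 166), (np.int64(-17), np.int64(-1043), np.int64(-817), 162)]
390 [(np.int64(231), np.int64(-78), np.int64(788), 214), (np.int64(232), np.int64(-98), np.int64(796), 234), (np.int64(231), np.int64(-121), np.int64(795), 220), (np.int64(227), np.int64(-151), np.int64(779), 170), (np.int64(-118), np.int64(-929), np.int64(-837), 156), (np.int64(199), np.int64(-266), np.int64(649), 102)]
side
5222 [ 0.16233549 -0.77165888  0.30000189] [0.77880224 0.02780881 0.60220825]
```

View pics/crop2.png

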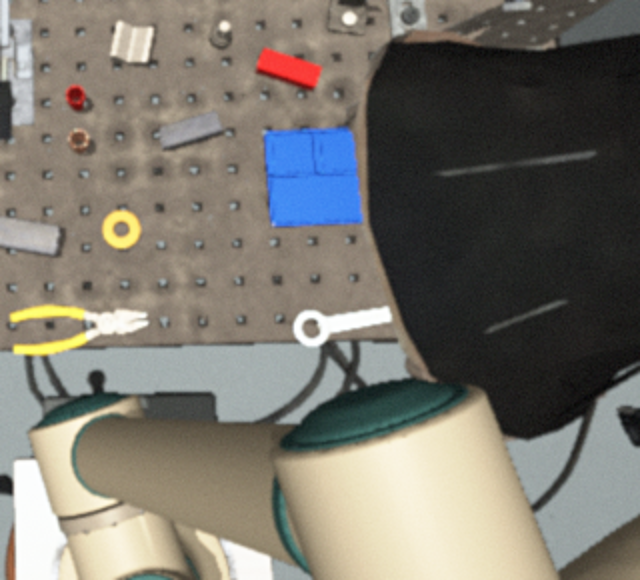

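The crop shows a black hood overhead (crop (370,60) to (640,430), i.e. x 0.28–0.47, y < -0.13, z ≈ 0.64–0.74). It stands beside the forearm's sweep, so I'll retract low before swinging. I'll also fit the arm's kinematics from the readings to keep the forearm clear of it.

Run:
```python
from m import *
S=cloud(load('side'));C=cloud(load('top'))
print('column',S[80,190].round(2),S[30,185].round(2),S[160,195].round(2))
for (v,u) in ((320,287),(313,287),(340,310),(345,287),(305,305)): print(v,u,C[v,u].round(3))
q=S[(S[...,0]>.05)&(S[...,0]<.34)&(S[...,1]<.3)&(S[...,1]>-.5)&(S[...,2]>.03)&(S[...,2]<.3)]; print(len(q), q.min(0).round(2) if len(q) else '',q.max(0).round(2) if len(q) else '')
plan(.13,-.30,.13,24)
```

```text
column [-0.32  1.35 -0.23] [-0.32  1.36  0.02] [-0.34  1.34 -0.7 ]
320 287 [ 0.196  0.071 -0.781]
313 287 [ 0.223  0.071 -0.824]
340 310 [0.23  0.005 0.35 ]
345 287 [0.211 0.05  0.252]
305 305 [ 0.255 -0.008 -0.824]
7712 [ 0.05 -0.05  0.03] [0.24 0.12 0.3 ]
shift mm [  -1.  -247.4  100.9] turn [-0.1 -0.  -0.4] q6 -1 dist 267 clock 0.1
```

```bash
python3 -m crank '[[0,-0.125,0.1,0,0,0],[0,-0.247,0.1,0,0,0],[0,-0.247,0.1,0,0,0],[0,-0.247,0.1,0,0,0],[0,-0.247,0.1,0,0,0],[0,-0.247,0.1,0,0,0],[0,-0.247,0.1,0,0,0]]'
cat >> h.py <<'E'
import json
def log():
    s=manip.get_state()
    with open('log.jsonl','a') as f: f.write(json.dumps([list(map(float,s['qpos'])),list(map(float,s['position']))])+'\n')
E
python3 - <<'E'
from h import *
log(); plan(.30,-.10,.13,70)
r,p,s=tool(); print(s['qpos'].round(3),p.round(3))
open('log.jsonl','a').write(json.dumps([[-1.28001736e+00,2.76557952e-01,1.50603740,7.4e-06,1.36071165,-.120983240],[0.22999488,-0.52646662,0.23049898]])+'\n')
E
```

```text
clock: 0.98
position: [0.1316, -0.3019, 0.1316]
ee_rot: [0.001, 0.979, 0.204, -0.0]
contact_force: [0.8, 0.4, -0.3]
width: 0.0856
shift mm [ 235.1 -117.7    1.4] turn [  0.1   0.  -46.4] q6 2 dist 263 clock 1.0
[-1.372 -0.011  2.128 -0.     1.023 -0.213] [ 0.132 -0.302  0.132]
```

```bash
python3 -m crank '[[0.056,-0.028,0,0,0,-10],[0.112,-0.056,0,0,0,-20],[0.168,-0.084,0,0,0,-30],[0.235,-0.118,0,0,0,-40],[0.28,-0.16,0,0,0,-48],[0.32,-0.196,0,0,0,-56],[0.365,-0.232,-0.01,0,0,-56],[0.41,-0.27,-0.025,0,0,-56],[0.459,-0.291,-0.028,0,0,-56],[0.459,-0.291,-0.028,0,0,-56],[0.459,-0.291,-0.028,0,0,-56],[0.459,-0.291,-0.028,0,0,-56]]'
python3 - <<'E'
from m import *
log(); r,p,s=tool(); print(s['qpos'].round(3),p.round(3))
im=snap('wrist'); cv2.imwrite('pics/w1.png',im['frame']); C=cloud(im)
q=C[(C[...,2]>.034)&(C[...,2]<.046)&(im['range_z']>0)]; print(len(q),*rect(q),q.mean(0).round(4)); print(im['wc'].round(3))
from scipy.optimize import least_squares
D=[json.loads(l) for l in open('log.jsonl')]
def fk(p,q): # L1,L2,h0,Lt,lat,rho0
    a=q[1];b=q[1]+q[2]; rho=p[5]+p[0]*np.sin(a)+p[1]*np.sin(b); z=p[2]+p[0]*np.cos(a)+p[1]*np.cos(b)-p[3]
    return rho,z
def res(p):
    o=[]
    for q,x in D:
        rho,z=fk(p,q); c,s=np.cos(q[0]),np.sin(q[0]); o+=[rho*c-p[4]*s-x[0],rho*s+p[4]*c-x[1],z-x[2]]
    return np.r_[o, 1e-3*(p-np.array([.45,.45,.28,.39,.07,0]))]
f=least_squares(res,[.45,.45,.28,.39,.07,0]); print(f.x.round(4),f.cost)
E
```

```text
clock: 2.48
position: [0.4352, 0.1476, 0.1589]
ee_rot: [0.0, 0.769, 0.64, -0.001]
contact_force: [0.9, 0.0, -0.2]
width: 0.0852
[ 0.177  0.16   1.854 -0.002  1.129  0.36 ] [0.435 0.148 0.159]
8539 [521.2 122.2] [112.9 231.5] 72.0 [0.4538 0.1428 0.0406]
[[ 0.983  0.176  0.048  0.447]
 [-0.183  0.949  0.256  0.212]
 [-0.001 -0.261  0.965  0.302]
 [ 0.     0.     0.     1.   ]]
[ 0.6951  0.4076  0.1588  0.5112  0.0692 -0.0204] 1.3362057681009168e-05
```

View pics/w1.png

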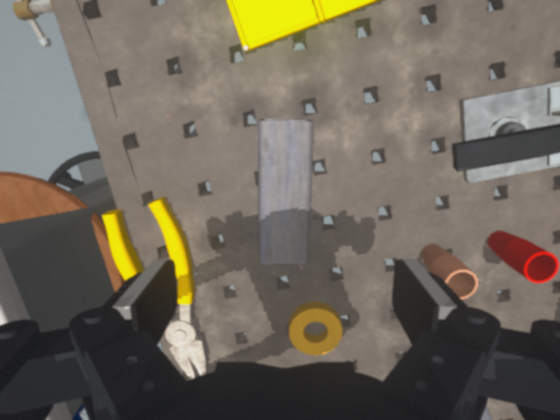

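The wrist view shows the large tube (285,190) between the jaws and aligned with the picture. The pliers' jaws (185,345), spacer (316,328) and clamp handle (505,145) are clear of the fingers' sites.

Run:
```python
from m import *
im=load('wrist'); C=cloud(im)
q=C[(C[...,2]>.034)&(C[...,2]<.046)&(np.hypot(C[...,0]-.436,C[...,1]-.149)<.07)]; print(len(q),*rect(q),q.mean(0).round(4))
c,_,_=rect(q); plan(c[0]/1000,c[1]/1000,.014,79.5)
# spacer check
q=C[(C[...,2]>.010)&(C[...,2]<.018)&(np.hypot(C[...,0]-.436,C[...,1]-.012)<.035)]; print('spacer',len(q),*rect(q))
```

```text
7539 [435.7 149.6] [110.4  40. ] 78.7 [0.4364 0.1528 0.0407]
shift mm [  2.4   0.2 145. ] turn [-0.   0.1  0. ] q6 29 dist 145 clock 2.5
spacer 1758 [439.3  12.9] [48.6 49.4] 30.9
```

```bash
python3 -m crank '[[0.0024,0,0.06,0,0,0.9],[0.0024,0,0.12,0,0,0.9],[0.0024,0,0.145,0,0,0.9],[0.0024,0,0.145,0,0,0.9],[0.0024,0,0.145,0,0,0.9]]' 1 60 && python3 -m crank '[[0,0,0,0,0,0],[0,0,0,0,0,0],[0,0,0,0,0,0],[0,0,0,0,0,0],[0,0,0,0,0,0],[0,0,0,0,0,0]]' 0 60
python3 - <<'E'
from h import *
log(); plan(.36,.0,.11,79.5)
E
```

```text
clock: 3.15
position: [0.4366, 0.1494, 0.0151]
ee_rot: [0.001, 0.774, 0.633, 0.0]
contact_force: [-0.5, -0.1, -0.7]
width: 0.0853
clock: 3.9
position: [0.437, 0.1495, 0.0162]
ee_rot: [0.001, 0.774, 0.633, 0.001]
contact_force: [-1.6, -0.6, 7.2]
width: 0.0393
shift mm [-161.9  -45.5  -93.9] turn [ 0.2  0.  -0.9] q6 10 dist 193 clock 3.9
```

```bash
python3 -m crank '[[0,0,-0.04,0,0,0],[0,0,-0.08,0,0,0],[0,0,-0.08,0,0,0],[0,0,-0.08,0,0,0]]'
cat > kin.py <<'E'
from h import *
from scipy.optimize import least_squares
# p: L1, L2, h0, Lt, lat, rho0, fore offset, wrist radial offset
def parts(p,q):
    a=q[1];b=q[1]+q[2]; e=np.array([p[5]+p[0]*np.sin(a),p[2]+p[0]*np.cos(a)])
    w=e+p[1]*np.array([np.sin(b),np.cos(b)])+p[6]*np.array([-np.cos(b),np.sin(b)]); return e,w
def fk(p,q):
    e,w=parts(p,q); c=q[1]+q[2]+q[4]; t=w+p[3]*np.array([np.sin(c),np.cos(c)]); return t
def res(p,D,p0):
    o=[]
    for q,x in D:
        rho,z=fk(p,q); c,s=np.cos(q[0]),np.sin(q[0]); o+=[rho*c-p[4]*s-x[0],rho*s+p[4]*c-x[1],z-x[2]]
    return np.r_[o,3e-3*(p-p0)]
def fit():
    D=[json.loads(l) for l in open('log.jsonl')]; p0=np.array([.45,.45,.25,.39,.07,0,0]); f=least_squares(res,p0,args=(D,p0)); return f.x,np.abs(res(f.x,D,p0)[:-7]).max()
def ik(p,x,y,z):
    f=least_squares(lambda q: np.r_[(lambda t:[t[0]*np.cos(q[0])-p[4]*np.sin(q[0])-x,t[0]*np.sin(q[0])+p[4]*np.cos(q[0])-y,t[1]-z])(fk(p,[q[0],q[1],q[2],0,np.pi-q[1]-q[2]]))],[np.arctan2(y,x)-.1,.4,1.5]); return f.x
def forearm(p,x,y,z):
    q=ik(p,x,y,z); e,w=parts(p,q); c,s=np.cos(q[0]),np.sin(q[0])
    P=lambda t:np.array([t[0]*c-p[4]*s,t[0]*s+p[4]*c,t[1]]); return q,P(e),P(w)
if __name__=='__main__':
    log(); p,r=fit(); print(p.round(3),'max res',r)
    for t in ((.3,-.1,.13),(.47,-.25,.03),(.47,-.25,.11),(.535,-.22,.1)):
        q,e,w=forearm(p,*t); print(t,'q',q.round(2),'elbow',e.round(3),'wrist',w.round(3),'fore at x=.3',(e+(w-e)*(.3-e[0])/(w[0]-e[0])).round(3))
    plan(.45,-.10,.10,90); plan(.4725,-.2535,.10,91)
E
python3 kin.py
```

```text
clock: 4.4
position: [0.4357, 0.1495, 0.0955]
ee_rot: [0.001, 0.774, 0.633, 0.0]
contact_force: [0.2, -0.5, -2.3]
width: 0.0393
[ 0.63   0.421  0.201  0.428  0.069 -0.    -0.061] max res 0.00028061256618513997
(0.3, -0.1, 0.13) q [-0.54 -0.03  2.15] elbow [0.02  0.069 0.831] wrist [ 0.3   -0.1    0.558] fore at x=.3 [ 0.3   -0.1    0.558]
(0.47, -0.25, 0.03) q [-0.62  0.41  1.88] elbow [ 0.243 -0.088  0.78 ] wrist [ 0.47  -0.25   0.458] fore at x=.3 [ 0.3   -0.129  0.698]
(0.47, -0.25, 0.11) q [-0.62  0.31  1.78] elbow [ 0.197 -0.055  0.801] wrist [ 0.47  -0.25   0.538] fore at x=.3 [ 0.3   -0.129  0.702]
(0.535, -0.22, 0.1) q [-0.51  0.38  1.69] elbow [ 0.239 -0.054  0.785] wrist [ 0.535 -0.22   0.528] fore at x=.3 [ 0.3   -0.089  0.732]
shift mm [-241.7   63.4   -4.2] turn [  0.1   0.1 -11.4] q6 -13 dist 250 clock 4.4
shift mm [-387.7  115.9   -4. ] turn [  0.1   0.1 -12.4] q6 -29 dist 405 clock 4.4
```

Run:
```python
from h import *
o=load('top'); im=snap('top'); cv2.imwrite('pics/top2.png',cv2.resize(im['frame'],(800,600)))
C=cloud(im); 
for v,u in ((190,470),(215,500),(265,470),(290,527),(165,500)): print(C[v,u].round(3),im['frame'][v,u])
```

```text
[ 0.431 -0.183  0.676] [34 36 37]
[ 0.396 -0.203  0.704] [34 37 38]
[ 0.342 -0.171  0.685] [39 39 36]
[ 0.313 -0.229  0.69 ] [33 34 37]
[ 0.46  -0.22   0.681] [33 35 35]
```

View pics/top2.png

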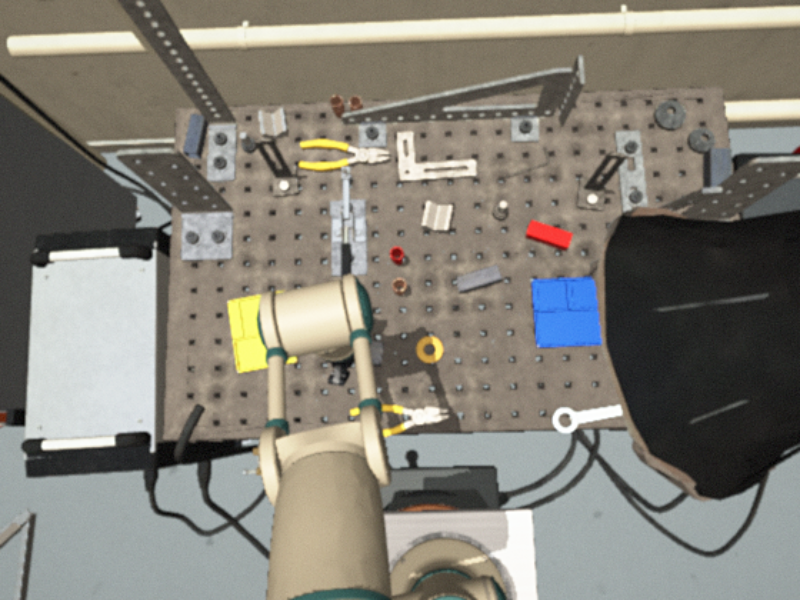

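The hood is static and solid, around x 0.24–0.48, y < -0.12. The fitted forearm line at the blue tray passes (0.30,-0.13,0.70), so tool-down placing looks like a collision. Leaning the tool about the jaw axis keeps parts flat and moves the wrist to +y. I'll measure the forearm's real extents from the cloud to size that tilt.

Run:
```python
from kin import *
im=snap('side'); C=np.concatenate([cloud(load('top')).reshape(-1,3),cloud(im).reshape(-1,3)])
p,_=fit(); r,tp,s=tool(); q=s['qpos']; e,w=parts(p,q); print('e',e,'w',w,q.round(2))
c,sn=np.cos(q[0]),np.sin(q[0]); rho=C[:,0]*c+C[:,1]*sn; lat=-C[:,0]*sn+C[:,1]*c
m=(C[:,2]>.3)&(C[:,2]<1.0)&(rho>-.3)&(rho<.6)&(lat>-.2)&(lat<.3)&~((C[:,0]>.22)&(C[:,1]<-.1)); P=np.c_[rho,lat,C[:,2]][m]; print(len(P))
for a in np.arange(-.2,.56,.04):
    k=P[abs(P[:,0]-a)<.02]
    if len(k)>20: print('rho %.2f'%a,len(k),'lat',np.percentile(k[:,1],[1,99]).round(3),'z',np.percentile(k[:,2],[1,50,99]).round(3))
np.save('robot.npy',P)
```

```text
e [0.14443417 0.81400424] w [0.45520491 0.52303644] [ 0.18  0.23  1.95 -0.    0.96  0.38]
18920
rho 0.00 41 lat [0.147 0.162] z [0.301 0.321 0.354]
rho 0.04 511 lat [0.138 0.154] z [0.301 0.337 0.378]
rho 0.08 802 lat [0.14  0.189] z [0.302 0.348 0.383]
rho 0.20 1271 lat [0.022 0.111] z [0.666 0.721 0.738]
rho 0.24 3796 lat [0.022 0.111] z [0.633 0.693 0.725]
rho 0.28 3152 lat [0.014 0.123] z [0.565 0.637 0.677]
rho 0.32 2190 lat [0.013 0.124] z [0.544 0.601 0.623]
rho 0.36 683 lat [0.012 0.127] z [0.516 0.534 0.553]
rho 0.40 903 lat [0.012 0.127] z [0.305 0.499 0.521]
rho 0.44 3184 lat [0.006 0.13 ] z [0.303 0.488 0.503]
rho 0.48 2385 lat [0.008 0.125] z [0.302 0.47  0.502]
```

```bash
cat > clear.py <<'E'
from kin import *
from scipy.spatial import cKDTree
D=[json.loads(l) for l in open('log.jsonl')]
p0=np.array([.45,.45,.25,.365,.069,0,0]); wt=np.array([.003,.003,.003,1,.003,.003,.003])
F=least_squares(lambda p: np.r_[res(p,D,p)[:-7],wt*(p-p0)],p0); p=F.x
qn=np.array(D[-1][0])
T=cloud(load('top')).reshape(-1,3); Hd=T[(T[:,2]>.55)&(T[:,2]<.85)&(T[:,0]>.2)&(T[:,0]<.6)&(T[:,1]<-.115)]
Hd=np.concatenate([Hd-[0,0,d] for d in (0,.015,.03)]); tree=cKDTree(Hd)
P=np.load('robot.npy'); P=P[(P[:,0]>.19)&(P[:,2]>.45)]
if len(P)>3000: P=P[::len(P)//3000]
e0,w0=parts(p,qn); b0=qn[1]+qn[2]
def clr(x,y,z,lean,dirn=90):
    th=np.radians(lean); a=np.radians(dirn); W=np.array([x,y,z])+p[3]*np.array([np.sin(th)*np.cos(a),np.sin(th)*np.sin(a),np.cos(th)])
    q=ik(p,W[0],W[1],W[2]-p[3]); e,w=parts(p,q); d=q[1]+q[2]-b0
    r=np.c_[P[:,0],P[:,2]]-w0; c,s=np.cos(d),np.sin(d); r=np.c_[r[:,0]*c+r[:,1]*s,-r[:,0]*s+r[:,1]*c]+w
    c,s=np.cos(q[0]),np.sin(q[0]); X=np.c_[r[:,0]*c-P[:,1]*s,r[:,0]*s+P[:,1]*c,r[:,1]]
    dd,i=tree.query(X); j=dd.argmin(); return round(dd.min(),3),X[j].round(3),Hd[i[j]].round(3),q.round(2)
if __name__=='__main__':
    print(p.round(3),np.abs(res(p,D,p)[:-7]).max(),'hood',Hd.min(0).round(3),Hd.max(0).round(3))
    for t in ((.472,-.253,.03),(.472,-.253,.10),(.535,-.22,.03),(.535,-.285,.03),(.535,-.285,.10)):
        for l in (0,10,20,30): print(t,l,*clr(*t,l))
E
python3 clear.py
```

```text
[ 0.63   0.421  0.137  0.365  0.069  0.    -0.06 ] 0.000287777214766638 hood [ 0.238 -0.316  0.527] [ 0.516 -0.12   0.742]
(0.472, -0.253, 0.03) 0 0.0 [ 0.275 -0.164  0.646] [ 0.275 -0.164  0.646] [-0.62  0.41  1.87]
(0.472, -0.253, 0.03) 10 0.008 [ 0.302 -0.131  0.635] [ 0.302 -0.138  0.637] [-0.52  0.39  1.93]
(0.472, -0.253, 0.03) 20 0.04 [ 0.308 -0.099  0.622] [ 0.317 -0.134  0.639] [-0.41  0.39  1.99]
(0.472, -0.253, 0.03) 30 0.07 [ 0.32  -0.064  0.62 ] [ 0.335 -0.129  0.641] [-0.29  0.42  2.05]
(0.472, -0.253, 0.1) 0 0.0 [ 0.289 -0.156  0.655] [ 0.289 -0.156  0.655] [-0.62  0.33  1.79]
(0.472, -0.253, 0.1) 10 0.013 [ 0.289 -0.131  0.622] [ 0.289 -0.144  0.625] [-0.52  0.3   1.85]
(0.472, -0.253, 0.1) 20 0.046 [ 0.304 -0.114  0.592] [ 0.29  -0.144  0.624] [-0.41  0.29  1.91]
(0.472, -0.253, 0.1) 30 0.078 [ 0.325 -0.081  0.579] [ 0.331 -0.132  0.638] [-0.29  0.31  1.97]
(0.535, -0.22, 0.03) 0 0.0 [ 0.321 -0.14   0.659] [ 0.321 -0.14   0.659] [-0.51  0.46  1.77]
(0.535, -0.22, 0.03) 10 0.019 [ 0.343 -0.111  0.632] [ 0.344 -0.128  0.642] [-0.41  0.44  1.83]
(0.535, -0.22, 0.03) 20 
[... 228 characters left out ...]
0.132  0.663] [-0.6   0.49  1.71]
(0.535, -0.285, 0.03) 10 0.0 [ 0.319 -0.147  0.646] [ 0.319 -0.147  0.646] [-0.51  0.47  1.78]
(0.535, -0.285, 0.03) 20 0.016 [ 0.337 -0.113  0.638] [ 0.339 -0.128  0.642] [-0.41  0.46  1.84]
(0.535, -0.285, 0.03) 30 0.044 [ 0.341 -0.084  0.634] [ 0.35  -0.125  0.644] [-0.32  0.49  1.9 ]
(0.535, -0.285, 0.1) 0 0.0 [ 0.327 -0.165  0.669] [ 0.327 -0.165  0.669] [-0.6   0.42  1.63]
(0.535, -0.285, 0.1) 10 0.0 [ 0.333 -0.135  0.654] [ 0.333 -0.135  0.654] [-0.51  0.39  1.7 ]
(0.535, -0.285, 0.1) 20 0.02 [ 0.332 -0.111  0.634] [ 0.335 -0.129  0.641] [-0.41  0.38  1.76]
(0.535, -0.285, 0.1) 30 0.052 [ 0.342 -0.078  0.623] [ 0.354 -0.124  0.643] [-0.32  0.39  1.83]
```

Tool-down placing in the blue tray would hit the hood (clearance 0). A 30° lean gives at least 44 mm. So I set the tube back down and re-grip it with the tool leaned 30° about the jaw axis.

```bash
python3 -m crank '[[0,0,0.04,0,0,0],[0,0,0.079,0,0,0],[0,0,0.079,0,0,0],[0,0,0.079,0,0,0]]' && python3 -m crank '[[0,0,0,0,0,0],[0,0,0,0,0,0],[0,0,0,0,0,0]]' 0.7
cat >> h.py <<'E'
def planl(x,y,z,psi,lean,flip=None):
    """leaned pose: tool-x heading psi deg, wrist leaned 'lean' deg towards psi; shift/rotvec in tool axes"""
    r,p,s=tool(); d=r.inv().apply(np.array([x,y,z])-p)*1000
    c,sn=np.cos(np.radians(psi)),np.sin(np.radians(psi))
    W=R.from_matrix(np.array([[c,sn,0],[sn,-c,0],[0,0,-1]]).T)*R.from_euler('y',-lean,degrees=True)
    v=(r.inv()*W).as_rotvec(degrees=True)
    print('shift mm',d.round(1),'rotvec',v.round(1),'dist %.0f clock %.1f'%(np.linalg.norm(d),s['clock']))
E
python3 - <<'E'
from h import *
r,p,s=tool(); print(p.round(4),s['qpos'].round(3)); a=np.radians(78.7); planl(.4357-.0095*np.cos(a),.1496-.0095*np.sin(a),.019,78.7,30)
E
```

```text
clock: 5.0
position: [0.4344, 0.1491, 0.0147]
ee_rot: [-0.0, 0.774, 0.633, -0.002]
contact_force: [0.4, 0.7, -2.2]
width: 0.0387
clock: 5.38
position: [0.4347, 0.1491, 0.015]
ee_rot: [-0.0, 0.774, 0.633, -0.001]
contact_force: [0.2, -0.6, 0.0]
width: 0.06
[0.4347 0.1491 0.015 ] [ 1.800e-01  3.450e-01  2.048e+00 -2.000e-03  7.500e-01  3.810e-01]
shift mm [-8.8  0.9 -3.9] rotvec [ -0.1 -29.9  -0.1] dist 10 clock 5.4
```

```bash
python3 -m crank '[[-0.003,0.001,-0.004,0,-10,0],[-0.006,0.001,-0.004,0,-20,0],[-0.009,0.001,-0.004,0,-30,0],[-0.009,0.001,-0.004,0,-30,0],[-0.009,0.001,-0.004,0,-30,0]]' && python3 -m crank '[[0,0,0,0,0,0],[0,0,0,0,0,0],[0,0,0,0,0,0],[0,0,0,0,0,0]]' 0 70
python3 - <<'E'
from clear import *
r,tp,s=tool(); print(s['qpos'].round(3),(r.as_matrix()).round(3))
for y in (.1,.0,-.1,-.2,-.263): print(y,*clr(.435+.037*(.15-y)/.41,y,.09,30))
planl(.445,.0,.09,84,30); planl(.468,-.23,.09,91,30)
E
```

```text
clock: 6.0
position: [0.4333, 0.1398, 0.0191]
ee_rot: [0.163, 0.747, 0.612, -0.202]
contact_force: [-0.5, -0.3, 0.4]
width: 0.0596
clock: 6.5
position: [0.4333, 0.139, 0.0202]
ee_rot: [0.163, 0.748, 0.611, -0.202]
contact_force: [-0.3, -0.5, 6.2]
width: 0.0387
[ 0.472  0.526  1.852 -0.443  1.15   0.935] [[ 0.171  0.98  -0.102]
 [ 0.848 -0.199 -0.491]
 [-0.501 -0.002 -0.865]]
0.1 0.282 [0.241 0.138 0.661] [ 0.31  -0.136  0.654] [0.44 0.38 1.89]
0.0 0.228 [0.257 0.086 0.635] [ 0.31  -0.136  0.639] [0.24 0.33 1.97]
-0.1 0.168 [0.327 0.026 0.574] [ 0.354 -0.124  0.643] [0.03 0.31 2.01]
-0.2 0.108 [ 0.327 -0.045  0.573] [ 0.339 -0.128  0.642] [-0.19  0.31  2.  ]
-0.263 0.073 [ 0.296 -0.066  0.619] [ 0.313 -0.135  0.638] [-0.31  0.33  1.98]
shift mm [-150.9   39.     6.6] rotvec [-2.9  0.1 -4.7] dist 156 clock 6.5
shift mm [-342.   107.4  117.2] rotvec [ -6.4   0.1 -10.8] dist 377 clock 6.5
```

```bash
python3 -m crank '[[-0.0175,0,-0.03,0,0,0],[-0.035,0,-0.06,0,0,0],[-0.085,0.018,-0.03,-1,0,-2],[-0.137,0.036,0,-2,0,-4],[-0.188,0.054,0.03,-3,0,-5.5],[-0.24,0.071,0.058,-4.5,0,-7.5],[-0.291,0.089,0.088,-5.5,0,-9],[-0.342,0.107,0.117,-6.4,0,-10.8],[-0.342,0.107,0.117,-6.4,0,-10.8],[-0.342,0.107,0.117,-6.4,0,-10.8],[-0.342,0.107,0.117,-6.4,0,-10.8]]'
python3 - <<'E'
from m import *
log(); r,p,s=tool(); print(p.round(4),s['qpos'].round(3)); print(s['effort'].round(1))
im=snap('wrist'); cv2.imwrite('pics/w2.png',im['frame'])
m=cv2.inRange(cv2.cvtColor(im['frame'],cv2.COLOR_BGR2HSV),(105,150,60),(125,255,255)); l,cc,st,ce=cv2.connectedComponentsWithStats(m); j=1+np.argmax(st[1:,4]); print(st[j])
C=cloud(im); q=C[cc==j]; print(*rect(q),np.percentile(q[:,2],[5,50,95]).round(4))
E
```

```text
clock: 7.88
position: [0.4674, -0.2286, 0.0898]
ee_rot: [0.185, 0.676, 0.69, -0.182]
contact_force: [0.9, 0.2, -1.6]
width: 0.0388
[ 0.4674 -0.2286  0.0898] [-0.249  0.312  2.007 -0.725  0.815  0.239]
[ -0.6 -37.4 -17.9  -2.2   0.8   0. ]
[  229    76   248   176 19847]
[ 513.8 -210.7] [113.5 237.1] 33.2 [0.003  0.0043 0.0102]
```

View pics/w2.png

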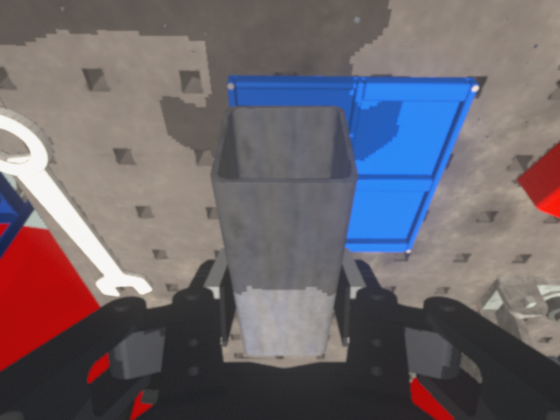

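The wrist view shows the tube level in the jaws over the blue tray. The tray's far edge runs from (229,76) to (478,78), its right edge goes down to (412,251), and the square pockets lie right of the rib at x≈355. The long pocket is partly behind the tube. I fit the edge lines next.

```bash
cat > tray.py <<'E'
from m import *
im=load('wrist'); m=cv2.inRange(cv2.cvtColor(im['frame'],cv2.COLOR_BGR2HSV),(105,150,60),(125,255,255)); l,cc,st,ce=cv2.connectedComponentsWithStats(m); j=1+np.argmax(st[1:,4]); M=cc==j
far=[(u,np.argmax(M[:,u])) for u in range(245,465,6)]
right=[(559-np.argmax(M[v,::-1]),v) for v in range(95,235,5)]
near=[(u,419-np.argmax(M[::-1,u])) for u in range(362,405,4)]
L={}
for n,pts,z in (('far',far,.009),('right',right,.009),('near',near,.0)):
    P=np.array([ray(im,u,v,z)[:2] for u,v in pts])*1000; vx,vy,x0,y0=cv2.fitLine(P.astype(np.float32),cv2.DIST_HUBER,0,.01,.01).ravel()
    L[n]=(np.array([vx,vy]),np.array([x0,y0])); print(n,'dir %.1f'%np.degrees(np.arctan2(vy,vx)),x0.round(1),y0.round(1),'sd',np.std((P-[x0,y0])@[-vy,vx]).round(2))
def inter(a,b):
    A=np.c_[L[a][0],-L[b][0]]; t=np.linalg.solve(A,L[b][1]-L[a][1]); return L[a][1]+t[0]*L[a][0]
c1=inter('far','right'); c2=inter('near','right'); print('corners +x-y',c1.round(1),'+x+y',c2.round(1),'len',np.linalg.norm(c1-c2).round(1))
y=np.degrees(np.arctan2(*(c2-c1)[::-1]))-90; print('yaw',y.round(2)); Rm=lambda v:np.array([[np.cos(np.radians(y)),-np.sin(np.radians(y))],[np.sin(np.radians(y)),np.cos(np.radians(y))]])@v
print('centre',((c1+c2)/2+Rm(np.array([-64,0]))).round(1))
E
python3 tray.py
python3 - <<'E'
from h import *
im=load('wrist')
for n,u,v,z in (('div rib top far',357,80,.009),('corner far left',229,76,.009)): print(n,ray(im,u,v,z)*1000)
# tube: top edges in image (z = .09-.0202+.04 top), far end
for u,v in ((219,182),(357,181)): print('tube far top corner',(ray(im,u,v,.0898-.0195+.04)*1000).round(1))
E
```

```text
far dir 0.5 500.8 -182.1 sd 0.16
right dir -89.4 565.0 -239.9 sd 0.19
near dir -2.0 547.9 -332.8 sd 0.32
corners +x-y [ 564.4 -181.6] +x+y [ 566.  -333.4] len 151.8
yaw -179.43
centre [ 629.2 -256.8]
div rib top far [ 503.0134213  -183.56721256    9.        ]
corner far left [ 438.95654544 -182.6894851     9.        ]
tube far top corner [ 449.1 -163.6  110.3]
tube far top corner [ 485.2 -162.6  110.3]
```

```bash
sed -i "s/('far',far,.009)/('far',far,.0)/; s/('near',near,.0)/('near',near,.009)/; s/-90; print('yaw'/+90; print('yaw'/" tray.py; python3 tray.py
python3 - <<'E'
from h import *
print(load('wrist')['wc'][:3].round(3))
E
```

```text
far dir 0.5 502.7 -186.3 sd 0.17
right dir -89.4 565.0 -239.9 sd 0.19
near dir -2.0 543.8 -321.3 sd 0.31
corners +x-y [ 564.5 -185.8] +x+y [ 565.9 -322. ] len 136.2
yaw 0.57
centre [ 501.2 -254.6]
[[ 1.    -0.014 -0.013  0.465]
 [ 0.019  0.706  0.708 -0.101]
 [-0.001 -0.708  0.707  0.181]]
```

Run:
```python
from clear import *
planl(.4723,-.2655,.09,90.6,30);planl(.4723,-.2655,.0235,90.6,30)
for z in (.09,.05,.0235): print(*clr(.4723,-.2655,z,30))
```

```text
shift mm [-32.2   3.9  18.5] rotvec [0.3 0.  0.5] dist 37 clock 7.9
shift mm [ 1.1  3.9 76.1] rotvec [0.3 0.  0.5] dist 76 clock 7.9
0.079 [ 0.317 -0.066  0.597] [ 0.325 -0.132  0.639] [-0.26  0.33  2.03]
0.085 [ 0.329 -0.07   0.58 ] [ 0.331 -0.132  0.638] [-0.26  0.4   2.09]
0.081 [ 0.314 -0.054  0.62 ] [ 0.335 -0.129  0.641] [-0.26  0.44  2.12]
```

```bash
python3 -m crank '[[-0.032,0.004,0.0185,0.3,0,0.5],[-0.032,0.004,0.0185,0.3,0,0.5],[-0.016,0.004,0.047,0.3,0,0.5],[-0.005,0.004,0.065,0.3,0,0.5],[0.001,0.004,0.0755,0.3,0,0.5],[0.001,0.004,0.0755,0.3,0,0.5],[0.001,0.004,0.0755,0.3,0,0.5]]'
```

```text
clock: 8.8
position: [0.4727, -0.2641, 0.0239]
ee_rot: [0.184, 0.679, 0.687, -0.182]
contact_force: [-0.3, -0.9, -2.4]
width: 0.0386
```

```bash
python3 -m crank '[[0.0005,0,0.0008,0,0,0],[0.0005,0,0.0008,0,0,0]]' && python3 -m crank '[[0,0,0,0,0,0],[0,0,0,0,0,0],[0,0,0,0,0,0]]' 0.75 && python3 -m crank '[[0,0,-0.05,0,0,0],[0,0,-0.1,0,0,0],[0,0,-0.12,0,0,0],[0,0,-0.12,0,0,0]]'
python3 - <<'E'
from m import *
log(); r,p,s=tool(); print(p.round(4))
im=snap('wrist'); cv2.imwrite('pics/w3.png',im['frame']); C=cloud(im)
for z0,c,rad in ((.043,(.472,-.255),.075),):
    q=C[(abs(C[...,2]-z0)<.005)&(np.hypot(C[...,0]-c[0],C[...,1]-c[1])<rad)]; print(len(q),*rect(q),np.median(q[:,2]))
E
```

```text
clock: 9.05
position: [0.4728, -0.2638, 0.0231]
ee_rot: [0.184, 0.679, 0.687, -0.182]
contact_force: [0.2, 0.2, -1.5]
width: 0.0386
clock: 9.43
position: [0.4729, -0.2639, 0.0233]
ee_rot: [0.184, 0.679, 0.687, -0.182]
contact_force: [0.1, -0.2, 1.2]
width: 0.0643
clock: 9.93
position: [0.4733, -0.2036, 0.1287]
ee_rot: [0.186, 0.679, 0.687, -0.181]
contact_force: [0.1, -0.2, -0.9]
width: 0.0641
[ 0.4733 -0.2036  0.1287]
6663 [ 472.6 -252.7] [ 40.  110.9] 0.7 0.04368034899879822
```

View pics/w3.png

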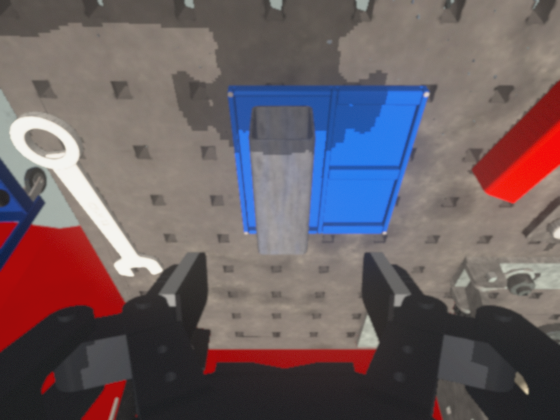

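The large tube is in the long pocket: centre (472.6,-252.7), yaw 0.7°, top at z 0.0437 against 0.043 expected. In the picture it sits at (283,180) inside the pocket ribs. Next the bolt.

Run:
```python
from clear import *
planl(.6986,-.092,.117,90,30); print(*clr(.6986,-.092,.117,30)); print(tool()[0].as_matrix().round(3))
```

```text
shift mm [ 99.7 227.6 -45.3] rotvec [0.4 0.  0.6] dist 253 clock 10.0
0.184 [0.378 0.062 0.621] [ 0.378 -0.121  0.644] [0.1  0.57 1.47]
[[-0.01   1.     0.007]
 [ 0.866  0.013 -0.501]
 [-0.501  0.001 -0.866]]
```

```bash
python3 -m crank '[[0.025,0.056,-0.011,0,0,0],[0.05,0.113,-0.023,0.2,0,0.3],[0.075,0.17,-0.034,0.4,0,0.6],[0.1,0.2275,-0.045,0.4,0,0.6],[0.1,0.2275,-0.045,0.4,0,0.6],[0.1,0.2275,-0.045,0.4,0,0.6],[0.1,0.2275,-0.045,0.4,0,0.6]]' 0.6
python3 - <<'E'
from m import *
log(); r,p,s=tool(); print(p.round(4),s['qpos'].round(2))
im=snap('wrist'); cv2.imwrite('pics/w4.png',im['frame']); C=cloud(im)
for n,z0,d,c,rad in (('bolt top',.056,.004,(.6986,-.133),.025),('bolt all',.035,.03,(.6986,-.133),.03),('V',.03,.004,(.6907,-.0112),.05)):
    q=C[(abs(C[...,2]-z0)<d)&(np.hypot(C[...,0]-c[0],C[...,1]-c[1])<rad)]; print(n,len(q),*(rect(q) if len(q)>3 else ()),q.mean(0).round(4),q[:,2].max() if len(q) else '')
E
```

```text
clock: 10.85
position: [0.6966, -0.0931, 0.116]
ee_rot: [0.183, 0.683, 0.683, -0.184]
contact_force: [-0.3, -0.6, 0.6]
width: 0.0509
[ 0.6966 -0.0931  0.116 ] [ 0.03  0.58  1.43 -0.56  1.21  0.25]
bolt top 404 [ 698.7 -131.7] [15.3 14.3] 57.0 [ 0.6989 -0.1304  0.0558] 0.057758650680109686
bolt all 2187 [ 698.9 -128.8] [29.5 23.2] 3.1 [ 0.6988 -0.1263  0.0307] 0.057758650680109686
V 3009 [686.9 -28.8] [14.  50.1] 76.6 [ 0.6864 -0.0288  0.0296] 0.033106679011499246
```

View pics/w4.png

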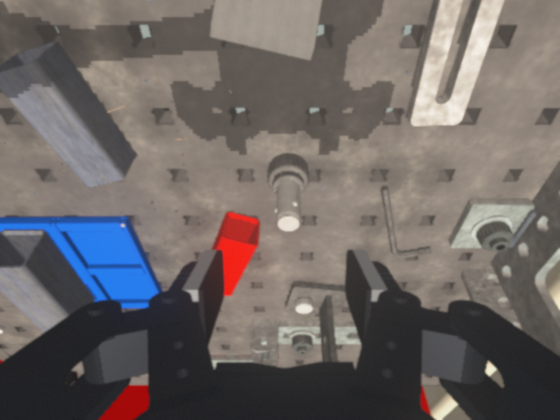

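The picture shows the bolt on its knurled head at (290,195), bright shank end up at (288,222). The red tube (235,245) and hex key (400,230) are clear of the fingers. Bolt axis is at (698.8,-131.9), top 0.056.

Run:
```python
from h import *
planl(.6988,-.1414,.029,90,30)
```

```text
shift mm [  1.9   2.1 100. ] rotvec [-0.1  0.1 -0. ] dist 100 clock 10.9
```

```bash
python3 -m crank '[[0.002,0.002,0.03,0,0,0],[0.002,0.002,0.07,0,0,0],[0.002,0.002,0.1,0,0,0],[0.002,0.002,0.1,0,0,0],[0.002,0.002,0.1,0,0,0]]' && python3 -m crank '[[0,0,0,0,0,0],[0,0,0,0,0,0],[0,0,0,0,0,0],[0,0,0,0,0,0],[0,0,0,0,0,0]]' 0 50
python3 - <<'E'
from clear import *
log(); r,tp,s=tool(); print(r.as_matrix().round(3)); planl(tp[0],tp[1],tp[2]+.08,90,30); planl(.5346,-.2957,tp[2]+.08,90.6,30); planl(.5346,-.2957,tp[2]+.0035,90.6,30)
for f in (0,.3,.6,.8,1): print(*clr(.6988-.1642*f,-.1414-.1543*f,.11,30))
print(*clr(.5346,-.2957,.033,30))
E
```

```text
clock: 11.52
position: [0.699, -0.1415, 0.0304]
ee_rot: [0.184, 0.683, 0.682, -0.183]
contact_force: [0.8, -0.1, 0.3]
width: 0.0508
clock: 12.15
position: [0.6998, -0.1411, 0.032]
ee_rot: [0.185, 0.683, 0.682, -0.183]
contact_force: [-0.6, 2.8, 6.1]
width: 0.0142
[[ 0.002  1.     0.002]
 [ 0.865 -0.001 -0.502]
 [-0.502  0.003 -0.865]]
shift mm [-40.1   0.2 -69.2] rotvec [ 0.1  0.1 -0.1] dist 80 clock 12.2
shift mm [-174.3 -164.9    8. ] rotvec [-0.2  0.1 -0.6] dist 240 clock 12.2
shift mm [-135.9 -165.1   74.2] rotvec [-0.2  0.1 -0.6] dist 226 clock 12.2
0.166 [0.319 0.033 0.602] [ 0.354 -0.124  0.643] [0.06 0.58 1.49]
0.149 [0.288 0.011 0.619] [ 0.32  -0.133  0.639] [-0.01  0.51  1.62]
0.137 [ 0.257 -0.009  0.629] [ 0.302 -0.138  0.637] [-0.09  0.46  1.74]
0.132 [ 0.261 -0.025  0.573] [ 0.287 -0.144  0.623] [-0.15  0.42  1.81]
0.123 [ 0.298 -0.05   0.545] [ 0.287 -0.144  0.623] [-0.21  0.39  1.87]
0.102 [ 0.264 -0.043  0.637] [ 0.302 -0.138  0.637] [-0.21  0.5   1.97]
```

```bash
python3 -m crank '[[-0.02,0,-0.035,0,0,0],[-0.04,0,-0.069,0,0,0],[-0.067,-0.033,-0.054,0,0,0],[-0.094,-0.066,-0.038,0,0,-0.2],[-0.12,-0.1,-0.022,0,0,-0.4],[-0.147,-0.132,-0.007,-0.2,0,-0.6],[-0.174,-0.165,0.008,-0.2,0,-0.6],[-0.174,-0.165,0.008,-0.2,0,-0.6],[-0.174,-0.165,0.008,-0.2,0,-0.6]]'
python3 - <<'E'
from h import *
log(); r,tp,s=tool(); planl(.5344,-.2954,.0352,90.6,30)
im=snap('wrist'); cv2.imwrite('pics/w5.png',im['frame'])
E
```

```text
clock: 13.28
position: [0.5348, -0.2953, 0.1118]
ee_rot: [0.185, 0.68, 0.686, -0.182]
contact_force: [0.2, -0.4, -1.6]
width: 0.0142
shift mm [38.3 -0.5 66.3] rotvec [ 0.   0.1 -0.1] dist 77 clock 13.3
```

View pics/w5.png

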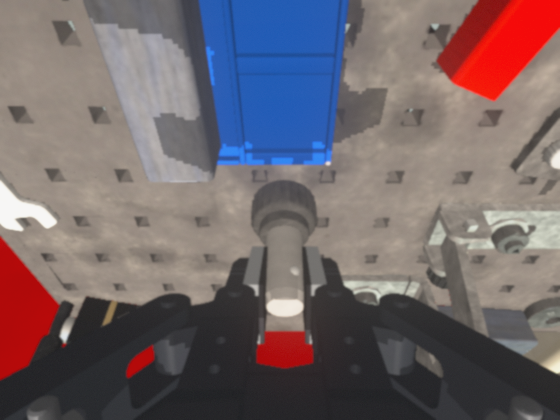

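The bolt hangs upright in the jaws with its head at (284,210), and the far square pocket (240–335, 70–150) lies below it. I lower it.

```bash
python3 -m crank '[[0.015,-0.0005,0.025,0,0,0],[0.028,-0.0005,0.048,0,0,0],[0.036,-0.0005,0.062,0,0,0],[0.0383,-0.0005,0.0663,0,0,0],[0.0383,-0.0005,0.0663,0,0,0],[0.0383,-0.0005,0.0663,0,0,0]]'
```

```text
clock: 14.08
position: [0.5358, -0.2952, 0.0359]
ee_rot: [0.186, 0.679, 0.686, -0.182]
contact_force: [0.4, -0.4, -1.8]
width: 0.0141
```

```bash
python3 -m crank '[[0.0004,0,0.0008,0,0,0],[0.0006,0,0.0012,0,0,0],[0.0006,0,0.0012,0,0,0]]' && python3 -m crank '[[0,0,0,0,0,0],[0,0,0,0,0,0],[0,0,0,0,0,0]]' 0.45
python3 - <<'E'
from h import *
print(tool()[1], tool()[2]['width'])
E
```

```text
clock: 14.45
position: [0.5362, -0.2955, 0.035]
ee_rot: [0.186, 0.679, 0.686, -0.182]
contact_force: [1.1, 0.4, 0.9]
width: 0.0137
clock: 14.82
position: [0.5362, -0.2956, 0.035]
ee_rot: [0.186, 0.679, 0.686, -0.182]
contact_force: [-0.3, -1.0, 0.0]
width: 0.0384
[ 0.53619686 -0.29556627  0.03503959] 0.0384315225953808
```

```bash
python3 -m crank '[[0,0,-0.05,0,0,0],[0,0,-0.1,0,0,0],[0,0,-0.1,0,0,0],[0,0,-0.1,0,0,0]]'
python3 - <<'E'
from m import *
log(); im=snap('wrist'); C=cloud(im)
for n,z0,d,c,rad in (('bolt top',.059,.004,(.536,-.286),.025),('head',.024,.004,(.536,-.286),.025),('tube',.043,.004,(.472,-.254),.07)):
    q=C[(abs(C[...,2]-z0)<d)&(np.hypot(C[...,0]-c[0],C[...,1]-c[1])<rad)]; print(n,len(q),*(rect(q) if len(q)>3 else ()),np.median(q[:,2]).round(4),q[:,2].max() if len(q) else '')
planl(.548,.1035,.12,90,30)
E
```

```text
clock: 15.32
position: [0.5349, -0.2452, 0.1212]
ee_rot: [0.186, 0.679, 0.686, -0.182]
contact_force: [0.1, 0.0, -0.2]
width: 0.0381
bolt top 400 [ 535.9 -285.8] [14.8 14.6] 38.2 0.0594 0.061127330759054355
head 477 [ 536.  -283.3] [21.5 26.5] 89.2 0.0249 0.0279908056168299
tube 10507 [ 495.  -252.6] [ 84.2 111.1] 0.5 0.0437 0.04694370994165484
shift mm [ 301.9   17.3 -174.6] rotvec [0.4 0.1 0.5] dist 349 clock 15.4
```

```bash
python3 -m crank '[[0.05,0.003,-0.029,0,0,0],[0.1,0.006,-0.058,0,0,0],[0.15,0.009,-0.087,0,0,0],[0.2,0.012,-0.116,0.2,0,0.2],[0.25,0.014,-0.145,0.4,0,0.5],[0.302,0.017,-0.175,0.4,0,0.5],[0.302,0.017,-0.175,0.4,0,0.5],[0.302,0.017,-0.175,0.4,0,0.5],[0.302,0.017,-0.175,0.4,0,0.5]]'
python3 - <<'E'
from m import *
log(); im=snap('wrist'); cv2.imwrite('pics/w6.png',im['frame']); C=cloud(im); print(tool()[1].round(4))
for n,z0,d,c,rad in (('noz top',.058,.004,(.548,.063),.025),('noz mid',.03,.02,(.548,.063),.028),('red top',.058,.004,(.602,.065),.025)):
    q=C[(abs(C[...,2]-z0)<d)&(np.hypot(C[...,0]-c[0],C[...,1]-c[1])<rad)]; print(n,len(q),*(rect(q) if len(q)>3 else ()),np.median(q[:,2]).round(4),q[:,2].max() if len(q) else '')
E
```

```text
clock: 16.5
position: [0.5471, 0.1019, 0.1198]
ee_rot: [0.183, 0.683, 0.682, -0.185]
contact_force: [-0.1, -0.6, -0.1]
width: 0.0387
[0.5473 0.102  0.12  ]
noz top 620 [553.4  64.1] [24.6 25.9] 0.3 0.0576 0.05994448584433362
noz mid 1543 [554.1  65.1] [23.2 25.2] 21.4 0.0374 0.049989060399663277
red top 643 [611.9  67.2] [25. 25.] 51.5 0.0576 0.05990144078914986
```

View pics/w6.png

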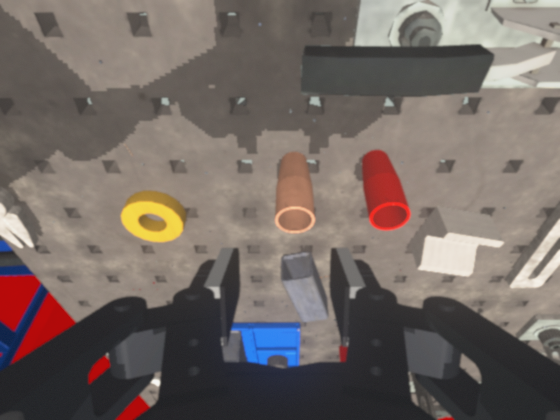

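Run:
```python
from m import *
im=load('wrist'); C=cloud(im)
for v,u in ((70,310),(70,350),(70,400),(60,480),(85,330)): print(v,u,C[v,u].round(3))
planl(.5534,.0641-.0095,.03,90,30)
```

```text
70 310 [0.558 0.162 0.063]
70 350 [0.575 0.163 0.066]
70 400 [0.595 0.164 0.066]
60 480 [0.628 0.166 0.063]
85 330 [0.567 0.156 0.064]
shift mm [  4.3   6.3 101.6] rotvec [-0.1  0.2 -0.1] dist 102 clock 16.6
```

The copper nozzle is at (295,195), top centre (553.4,64.1), top z 0.058. The red one is at (385,190), 58 mm away. The clamp handle tops out at 0.067 from y ≥ 0.15, clear of the leaning gripper.

```bash
python3 -m crank '[[0.002,0.006,0.02,0,0,0],[0.002,0.006,0.05,0,0,0],[0.002,0.006,0.08,0,0,0],[0.002,0.006,0.098,0,0,0],[0.002,0.006,0.098,0,0,0],[0.002,0.006,0.098,0,0,0]]' && python3 -m crank '[[0,0,0,0,0,0],[0,0,0,0,0,0],[0,0,0,0,0,0],[0,0,0,0,0,0]]' 0 30
python3 - <<'E'
from clear import *
log(); r,tp,s=tool(); print(tp.round(4),r.as_matrix().round(3)); planl(tp[0],tp[1],tp[2]+.085,90,30)
oy=.0641-tp[1]; print('off',oy); planl(.5342,-.2222-oy,tp[2]+.085,90.6,30); planl(.5342,-.2222-oy,tp[2]+.0035,90.6,30)
for f in (.5,1): print(*clr(.55-.016*f,.055-.287*f,.12,30))
print(*clr(.534,-.232,.035,30))
E
```

```text
clock: 17.3
position: [0.5536, 0.054, 0.035]
ee_rot: [0.184, 0.684, 0.682, -0.184]
contact_force: [-0.8, -0.2, -0.3]
width: 0.0385
clock: 17.8
position: [0.5542, 0.0543, 0.0357]
ee_rot: [0.184, 0.684, 0.682, -0.184]
contact_force: [0.3, 0.7, 5.1]
width: 0.0241
[0.5542 0.0543 0.0357] [[ 0.003  1.     0.   ]
 [ 0.865 -0.003 -0.502]
 [-0.502  0.002 -0.865]]
shift mm [-42.7   0.1 -73.5] rotvec [ 0.   0.2 -0.2] dist 85 clock 17.8
off 0.009839679527844813
shift mm [-290.3  -19.    70.4] rotvec [-0.3  0.2 -0.7] dist 299 clock 17.8
shift mm [-249.4  -19.2  140.8] rotvec [-0.3  0.2 -0.7] dist 287 clock 17.8
0.218 [0.241 0.072 0.628] [ 0.302 -0.138  0.637] [0.23 0.39 1.88]
0.152 [0.261 0.007 0.612] [ 0.302 -0.138  0.637] [-0.03  0.37  1.91]
0.143 [0.296 0.005 0.612] [ 0.328 -0.131  0.64 ] [-0.03  0.49  2.03]
```

```bash
python3 -m crank '[[-0.022,0,-0.037,0,0,0],[-0.043,0,-0.0735,0,0,0],[-0.092,-0.004,-0.045,0,0,0],[-0.142,-0.008,-0.016,0,0,-0.2],[-0.191,-0.011,0.013,-0.1,0,-0.4],[-0.241,-0.015,0.041,-0.2,0,-0.6],[-0.29,-0.019,0.07,-0.3,0,-0.7],[-0.29,-0.019,0.07,-0.3,0,-0.7],[-0.29,-0.019,0.07,-0.3,0,-0.7],[-0.29,-0.019,0.07,-0.3,0,-0.7]]'
python3 - <<'E'
from m import *
log(); r,tp,s=tool(); print(tp.round(4)); im=snap('wrist'); C=cloud(im); 
q=C[(C[...,2]>.125)&(np.hypot(C[...,0]-tp[0],C[...,1]-tp[1]-.01)<.025)]; print('nozzle top',len(q),*(rect(q) if len(q)>3 else ()),np.percentile(q[:,2],[50,98]) if len(q) else '')
planl(.5342,-.2320,.0392,90.6,30); cv2.imwrite('pics/w7.png',im['frame'])
E
```

```text
clock: 19.05
position: [0.5345, -0.2302, 0.1205]
ee_rot: [0.185, 0.679, 0.687, -0.183]
contact_force: [-0.6, -0.2, -0.8]
width: 0.0239
[ 0.5345 -0.2302  0.1205]
nozzle top 7923 [ 534.5 -217.2] [33.2 49.5] 86.0 [0.13942403 0.16015217]
shift mm [39.3 -0.4 71.4] rotvec [0.  0.1 0.1] dist 81 clock 19.1
```

View pics/w7.png

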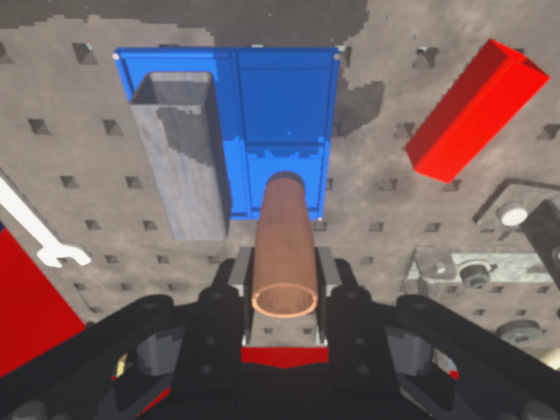

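The nozzle (285,250) hangs upright; tube at (180,155), near square pocket at (285,100) empty. I lower it into that pocket.

```bash
python3 -m crank '[[0.015,0,0.028,0,0,0],[0.03,0,0.054,0,0,0],[0.037,0,0.067,0,0,0],[0.0393,0,0.0714,0,0,0],[0.0398,0,0.0724,0,0,0],[0.0398,0,0.0724,0,0,0],[0.0398,0,0.0724,0,0,0]]'
```

```text
clock: 19.98
position: [0.5353, -0.2321, 0.0388]
ee_rot: [0.186, 0.679, 0.687, -0.182]
contact_force: [0.6, 0.4, 1.6]
width: 0.0237
```

```bash
python3 -m crank '[[0,0,0,0,0,0],[0,0,0,0,0,0],[0,0,0,0,0,0]]' 0.45 && python3 -m crank '[[0,0,-0.03,0,0,0],[0,0,-0.08,0,0,0],[0,0,-0.12,0,0,0],[0,0,-0.12,0,0,0],[0,0,-0.12,0,0,0]]'
python3 - <<'E'
from m import *
log(); im=snap('wrist'); cv2.imwrite('pics/w8.png',im['frame']); C=cloud(im); print(tool()[1].round(4))
for n,z0,d,c,rad in (('noz top',.061,.003,(.535,-.222),.02),('bolt top',.059,.003,(.536,-.286),.02),('tube',.043,.004,(.467,-.254),.062)):
    q=C[(abs(C[...,2]-z0)<d)&(np.hypot(C[...,0]-c[0],C[...,1]-c[1])<rad)]; print(n,len(q),*(rect(q) if len(q)>3 else ()),np.median(q[:,2]).round(4),q[:,2].max() if len(q) else '')
E
```

```text
clock: 20.35
position: [0.5353, -0.2322, 0.0388]
ee_rot: [0.186, 0.679, 0.687, -0.182]
contact_force: [-0.3, 0.5, -0.3]
width: 0.0386
clock: 20.98
position: [0.5338, -0.1719, 0.142]
ee_rot: [0.185, 0.679, 0.687, -0.182]
contact_force: [0.0, -0.5, -0.6]
width: 0.0383
[ 0.5334 -0.1721  0.1414]
noz top 442 [ 534.5 -222. ] [24.2 25.5] 2.0 0.061 0.06327604129085213
bolt top 204 [ 535.8 -286.2] [15.1 14.1] 56.7 0.0594 0.06072440597824999
tube 4728 [ 472.7 -252.7] [ 40.4 110.8] 0.6 0.0437 0.04521998490183088
```

View pics/w8.png

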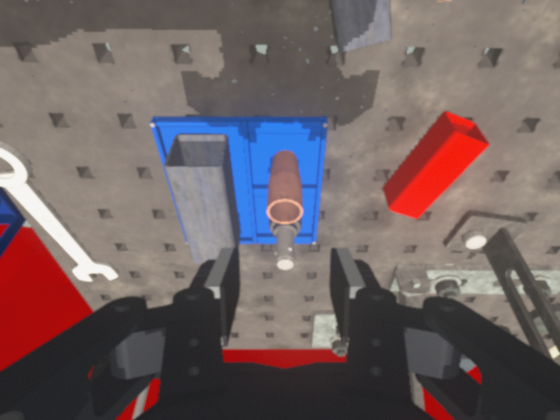

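Blue kit is complete. Nozzle at (285,185) centre (534.5,-222.0), top 0.061; bolt at (285,245) centre (535.8,-286.2), top 0.0594; tube (472.7,-252.7), top 0.0437. All tops match floor + part height. Now the yellow kit, starting with the small tube, tool upright again.

Run:
```python
from clear import *
planl(.5673,-.0831,.16,105.8,0); print(*clr(.5673,-.0831,.16,0)); print(*clr(.5673,-.0831,.012,0)); print(*clr(.55,-.13,.15,15))
```

```text
shift mm [ 67.3  34.9 -60.5] rotvec [ -4.   30.  -14.8] dist 97 clock 21.0
0.126 [ 0.343 -0.006  0.599] [ 0.369 -0.12   0.645] [-0.06  0.33  1.69]
0.134 [0.327 0.006 0.622] [ 0.362 -0.122  0.647] [-0.06  0.49  1.92]
0.156 [0.32  0.023 0.603] [ 0.354 -0.124  0.643] [0.02 0.32 1.78]
```

```bash
python3 -m crank '[[0.022,0.012,-0.02,-1.2,9,-4.4],[0.045,0.024,-0.04,-2.4,18,-9],[0.067,0.035,-0.06,-3.6,27,-13.3],[0.067,0.035,-0.06,-4,30,-14.8],[0.067,0.035,-0.06,-4,30,-14.8],[0.067,0.035,-0.06,-4,30,-14.8],[0.067,0.035,-0.06,-4,30,-14.8]]' 0.75
python3 - <<'E'
from m import *
log(); im=snap('wrist'); C=cloud(im); print(tool()[1].round(4),tool()[0].as_matrix().round(3)[:,2])
q=C[(abs(C[...,2]-.03)<.005)&(np.hypot(C[...,0]-.5673,C[...,1]+.0831)<.05)]; print(len(q),*rect(q),np.median(q[:,2]))
c,_,_=rect(q); planl(c[0]/1000,c[1]/1000,.010,105.8,0)
E
```

```text
clock: 21.9
position: [0.5668, -0.0832, 0.1591]
ee_rot: [-0.001, 0.603, 0.798, -0.0]
contact_force: [-0.4, -0.7, 0.0]
width: 0.0644
[ 0.5669 -0.0831  0.1593] [-0.001  0.001 -1.   ]
3814 [568.  -83.8] [29.6 80.5] 15.1 0.03068379364662488
shift mm [ -1.1   1.  149.3] rotvec [-0.1 -0.1  0.1] dist 149 clock 21.9
```

```bash
python3 -m crank '[[-0.001,0.001,0.06,0,0,0.7],[-0.001,0.001,0.12,0,0,0.7],[-0.001,0.001,0.149,0,0,0.7],[-0.001,0.001,0.149,0,0,0.7],[-0.001,0.001,0.149,0,0,0.7]]' && python3 -m crank '[[0,0,0,0,0,0],[0,0,0,0,0,0],[0,0,0,0,0,0],[0,0,0,0,0,0],[0,0,0,0,0,0]]' 0 55
python3 - <<'E'
from h import *
log(); r,tp,s=tool(); print(tp.round(4)); planl(tp[0],tp[1],.12,105,0); planl(.47,.12,.12,102,0); planl(.447,.318,.12,99,0)
E
```

```text
clock: 22.58
position: [0.5692, -0.0838, 0.0115]
ee_rot: [0.0, 0.607, 0.794, 0.0]
contact_force: [0.4, -0.5, 0.9]
width: 0.0639
clock: 23.2
position: [0.5704, -0.0841, 0.0134]
ee_rot: [0.002, 0.607, 0.794, 0.001]
contact_force: [-0.3, 0.6, 7.2]
width: 0.0289
[ 0.5704 -0.0841  0.0134]
shift mm [  -0.2    0.4 -106.6] rotvec [0.2 0.1 0.2] dist 107 clock 23.2
shift mm [ 223.1  -42.9 -107.2] rotvec [0.2 0.1 3.2] dist 251 clock 23.2
shift mm [ 420.2  -13.2 -107.5] rotvec [0.2 0.1 6.2] dist 434 clock 23.2
```

```bash
python3 -m crank '[[0,0,-0.055,0,0,0],[0,0,-0.107,0,0,0],[0.06,-0.002,-0.107,0,0,1],[0.12,-0.004,-0.107,0,0,2],[0.18,-0.006,-0.107,0,0,3],[0.24,-0.008,-0.107,0,0,4],[0.3,-0.01,-0.107,0,0,5],[0.36,-0.012,-0.107,0,0,6],[0.42,-0.013,-0.107,0,0,6.2],[0.42,-0.013,-0.107,0,0,6.2],[0.42,-0.013,-0.107,0,0,6.2],[0.42,-0.013,-0.107,0,0,6.2]]'
python3 - <<'E'
from m import *
log(); r,p,s=tool(); print(p.round(4))
im=snap('wrist'); cv2.imwrite('pics/w9.png',im['frame'])
E
```

```text
clock: 24.7
position: [0.4476, 0.3166, 0.1195]
ee_rot: [0.002, 0.65, 0.76, 0.001]
contact_force: [-0.1, -0.3, -1.4]
width: 0.0288
[0.4476 0.3166 0.1195]
```

View pics/w9.png

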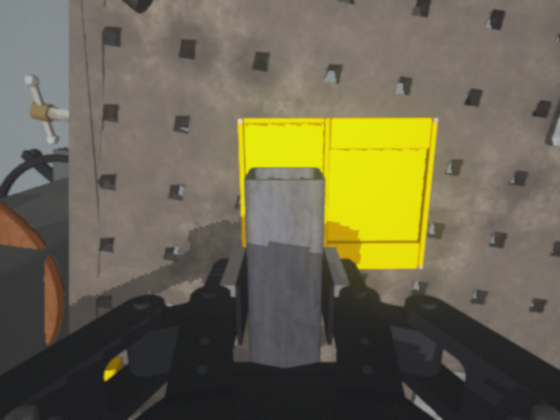

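The wrist view shows the tube (285,260) over the yellow tray: +y edge at row 118, right edge from (437,118) to (422,270), square pocket (330–430, 150–240). Fitting the tray edges.

```bash
cat > tray2.py <<'E'
from m import *
im=load('wrist'); m=cv2.inRange(cv2.cvtColor(im['frame'],cv2.COLOR_BGR2HSV),(20,120,60),(36,255,255)); l,cc,st,ce=cv2.connectedComponentsWithStats(m); j=1+np.argmax(st[1:,4]); M=cc==j; print(st[j])
S=dict(top=[(u,np.argmax(M[:,u])) for u in range(250,428,6)],right=[(559-np.argmax(M[v,::-1]),v) for v in range(130,260,5)],bot=[(u,419-np.argmax(M[::-1,u])) for u in range(355,412,4)],left=[(np.argmax(M[v]),v) for v in range(130,200,4)])
L={}
for n,pts in S.items():
    P=np.array([ray(im,u,v,.009)[:2] for u,v in pts])*1000; vx,vy,x0,y0=cv2.fitLine(P.astype(np.float32),cv2.DIST_HUBER,0,.01,.01).ravel(); L[n]=(np.array([vx,vy]),np.array([x0,y0])); print(n,'dir %.1f'%(np.degrees(np.arctan2(vy,vx))%180),x0.round(1),y0.round(1),'sd',np.std((P-[x0,y0])@[-vy,vx]).round(2))
def inter(a,b):
    t=np.linalg.solve(np.c_[L[a][0],-L[b][0]],L[b][1]-L[a][1]); return L[a][1]+t[0]*L[a][0]
c=[inter(a,b) for a,b in (('top','right'),('bot','right'),('bot','left'),('top','left'))]; print(np.round(c,1),'sides',np.linalg.norm(c[0]-c[1]).round(1),np.linalg.norm(c[0]-c[3]).round(1)); o=np.mean(c,0)
y=np.arctan2(*(c[0]-c[3])[::-1]); print('centre',o.round(1),'yaw',np.degrees(y).round(2))
for n,x in (('long',-37),('sq',30)): print(n,(o+x*np.array([np.cos(y),np.sin(y)])).round(1))
C=cloud(im); q=C[(abs(C[...,2]-.138)<.006)&(abs(C[...,0]-.45)<.05)]; print('held tube top',len(q),*rect(q))
E
python3 tray2.py
```

```text
[  237   117   201   153 20616]
top dir 8.8 486.8 383.0 sd 0.17
right dir 99.1 550.1 347.5 sd 0.22
bot dir 10.1 532.1 275.6 sd 0.54
left dir 99.3 411.4 342.0 sd 0.21
[[543.  391.7]
 [560.7 280.7]
 [425.4 256.5]
 [406.7 370.5]] sides 112.4 138.0
centre [484.  324.9] yaw 8.85
long [447.4 319.2]
sq [513.6 329.5]
held tube top 15187 [448.5 319.3] [53.6 82.6] 25.7
```

Run:
```python
from h import *
planl(.4474,.3184,.0165,99,0)
```

```text
shift mm [  2.1  -0.4 103. ] rotvec [ 0.2  0.1 -0.1] dist 103 clock 24.8
```

```bash
python3 -m crank '[[0.002,0,0.04,0,0,0],[0.002,0,0.075,0,0,0],[0.002,0,0.095,0,0,0],[0.002,0,0.103,0,0,0],[0.002,0,0.1035,0,0,0],[0.002,0,0.1035,0,0,0]]'
```

```text
clock: 25.5
position: [0.4487, 0.3182, 0.0167]
ee_rot: [0.002, 0.651, 0.759, 0.002]
contact_force: [-0.1, -0.5, -0.9]
width: 0.0288
```

```bash
python3 -m crank '[[0,0,0.001,0,0,0],[0,0,0.001,0,0,0]]' && python3 -m crank '[[0,0,0,0,0,0],[0,0,0,0,0,0],[0,0,0,0,0,0]]' 0.7 && python3 -m crank '[[0,0,-0.05,0,0,0],[0,0,-0.1,0,0,0],[0,0,-0.14,0,0,0],[0,0,-0.14,0,0,0],[0,0,-0.14,0,0,0]]'
python3 - <<'E'
from m import *
log(); im=snap('wrist'); C=cloud(im); print(tool()[1].round(4))
q=C[(abs(C[...,2]-.033)<.005)&(np.hypot(C[...,0]-.4474,C[...,1]-.319)<.055)]; print(len(q),*rect(q),np.median(q[:,2]))
planl(.6907,-.0112,.17,78,0); planl(.6907,-.0112,.17,78-180,0)
E
```

```text
clock: 25.75
position: [0.4488, 0.3182, 0.0164]
ee_rot: [0.002, 0.651, 0.759, 0.002]
contact_force: [-2.4, 0.1, 4.9]
width: 0.0285
clock: 26.12
position: [0.4489, 0.3182, 0.0163]
ee_rot: [0.002, 0.651, 0.759, 0.002]
contact_force: [-0.2, 0.4, -0.8]
width: 0.06
clock: 26.75
position: [0.4475, 0.3179, 0.1556]
ee_rot: [0.002, 0.651, 0.759, 0.001]
contact_force: [-0.7, -0.3, -0.5]
width: 0.0597
[0.4471 0.3177 0.155 ]
4001 [448.9 319.3] [30.  79.9] 8.8 0.03369127852861936
shift mm [-362.4  190.4  -13.5] rotvec [ 0.2  0.1 20.8] dist 410 clock 26.8
shift mm [-362.4  190.4  -13.5] rotvec [-1.000e-01  3.000e-01 -1.592e+02] dist 410 clock 26.8
```

Small tube is seated: (448.9,319.3), yaw 8.8°, top 0.0337. Now the V-block. Its groove runs at about -13°, so the jaws go along 77°.

```bash
python3 -m crank '[[-0.052,0.027,-0.013,0,0,-10],[-0.104,0.054,-0.013,0,0,-20],[-0.156,0.082,-0.013,0,0,-30],[-0.208,0.109,-0.013,0,0,-40],[-0.26,0.136,-0.013,0,0,-50],[-0.312,0.164,-0.013,0,0,-60],[-0.362,0.19,-0.013,0,0,-68],[-0.362,0.19,-0.013,0,0,-68],[-0.362,0.19,-0.013,0,0,-68],[-0.362,0.19,-0.013,0,0,-68]]' 1
python3 - <<'E'
from m import *
log(); im=snap('wrist'); cv2.imwrite('pics/w10.png',im['frame']); C=cloud(im); print(tool()[1].round(4))
k=(np.hypot(C[...,0]-.6907,C[...,1]+.0112)<.045)
q=C[(C[...,2]>.012)&(C[...,2]<.036)&k]; print('all',len(q),*rect(q),np.percentile(q[:,2],[2,98])); c=q.mean(0)
t=C[(C[...,2]>.027)&(C[...,2]<.036)&k]; print('top',len(t),*rect(t))
a=np.radians(77); d=(t[:,:2]-[.6907,-.0112])@[np.cos(a),np.sin(a)]
for n,s in (('+y',t[d>0.005]),('-y',t[d<-.005])): print(n,len(s),*rect(s))
E
```

```text
clock: 28.05
position: [0.6892, -0.0095, 0.1687]
ee_rot: [0.001, 0.114, 0.993, -0.0]
contact_force: [0.4, -0.1, -0.3]
width: 0.0852
[ 0.6893 -0.0094  0.1691]
all 3777 [691.  -10.9] [50.2 50.2] 76.8 [0.01431724 0.03183194]
top 1660 [690.8 -10.9] [50.2 49.7] 76.8
+y 828 [695.2   7.7] [11.9 49.7] 76.7
-y 832 [686.5 -29.2] [12.5 49.7] 76.9
```

View pics/w10.png

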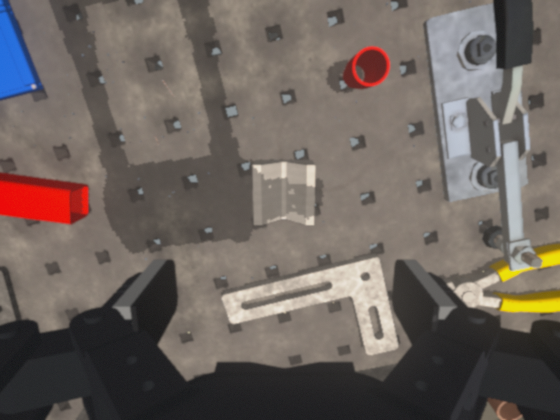

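The V-block (285,193) has its groove running up the picture, so its flat sides face the jaws. Centre is (690.9,-10.9), and the finger sites are free.

Run:
```python
from h import *
planl(.6909,-.0109,.011,166.8,0)
```

```text
shift mm [ -1.4  -1.1 158.1] rotvec [-0.   0.2  0.1] dist 158 clock 28.1
```

```bash
python3 -m crank '[[-0.001,-0.001,0.06,0,0,0],[-0.001,-0.001,0.12,0,0,0],[-0.001,-0.001,0.15,0,0,0],[-0.001,-0.001,0.158,0,0,0],[-0.001,-0.001,0.158,0,0,0],[-0.001,-0.001,0.158,0,0,0]]' && python3 -m crank '[[0,0,0,0,0,0],[0,0,0,0,0,0],[0,0,0,0,0,0],[0,0,0,0,0,0],[0,0,0,0,0,0]]' 0 80
python3 - <<'E'
from h import *
log(); r,tp,s=tool(); print(tp.round(4)); planl(tp[0],tp[1],.14,166.8,0); planl(.6,.16,.14,178,0);planl(.5136,.3295,.14,189,0)
E
```

```text
clock: 28.85
position: [0.692, -0.0107, 0.0134]
ee_rot: [0.003, 0.114, 0.993, -0.0]
contact_force: [-0.0, 0.7, -0.9]
width: 0.0852
clock: 29.48
position: [0.6931, -0.0109, 0.0152]
ee_rot: [0.005, 0.114, 0.993, -0.001]
contact_force: [-0.2, -0.7, 6.4]
width: 0.0476
[ 0.6931 -0.0109  0.0152]
shift mm [  -1.2    0.  -124.8] rotvec [0.  0.6 0.1] dist 125 clock 29.5
shift mm [ 128.2  145.4 -126.1] rotvec [ -0.    0.6 -11.1] dist 231 clock 29.5
shift mm [ 250.7  290.9 -127.2] rotvec [ -0.1   0.5 -22.1] dist 405 clock 29.5
```

```bash
python3 -m crank '[[0,0,-0.06,0,0,0],[0,0,-0.12,0,0,0],[0.04,0.047,-0.127,0,0,-3],[0.08,0.093,-0.127,0,0,-7],[0.12,0.14,-0.127,0,0,-11],[0.16,0.186,-0.127,0,0,-15],[0.2,0.233,-0.127,0,0,-19],[0.251,0.291,-0.127,0,0,-22],[0.251,0.291,-0.127,0,0,-22],[0.251,0.291,-0.127,0,0,-22],[0.251,0.291,-0.127,0,0,-22]]'
python3 - <<'E'
from m import *
log(); im=snap('wrist'); C=cloud(im); r,tp,s=tool(); print(tp.round(4))
q=C[(abs(C[...,2]-tp[2]-.015)<.006)&(np.hypot(C[...,0]-tp[0],C[...,1]-tp[1])<.045)]; print('held',len(q),*(rect(q) if len(q)>3 else ()))
planl(.5136,.3295,.0185,189,0)
E
```

```text
clock: 30.85
position: [0.514, 0.3283, 0.1395]
ee_rot: [0.005, -0.077, 0.997, -0.002]
contact_force: [-0.9, -0.6, -3.9]
width: 0.0474
[0.5142 0.3281 0.1395]
held 9192 [512.5 327.7] [51.1 74.8] 8.6
shift mm [  1.5   2.  121. ] rotvec [-0.3  0.5 -0.2] dist 121 clock 30.9
```

```bash
python3 -m crank '[[-0.0017,0.0015,0.05,0,0,0],[-0.0017,0.0015,0.095,0,0,0],[-0.0017,0.0015,0.113,0,0,0],[-0.0017,0.0015,0.12,0,0,0],[-0.0017,0.0015,0.121,0,0,0],[-0.0017,0.0015,0.121,0,0,0]]'
```

```text
clock: 31.65
position: [0.518, 0.3295, 0.0195]
ee_rot: [0.006, -0.076, 0.997, -0.001]
contact_force: [0.0, -0.1, -4.3]
width: 0.0478
```

```bash
python3 -m crank '[[0.002,0,0.0008,0,0,0],[0.002,0,0.0016,0,0,0],[0.002,0,0.0016,0,0,0]]' && python3 -m crank '[[0,0,0,0,0,0],[0,0,0,0,0,0],[0,0,0,0,0,0],[0,0,0,0,0,0]]' 0.85 && python3 -m crank '[[0,0,-0.05,0,0,0],[0,0,-0.1,0,0,0],[0,0,-0.15,0,0,0],[0,0,-0.2,0,0,0],[0,0,-0.2,0,0,0],[0,0,-0.2,0,0,0]]'
python3 - <<'E'
from m import *
im=snap('wrist'); C=cloud(im); r,tp,s=tool(); print(tp.round(4))
for n,z0,c,rad in (('V',.033,(.5145,.3293),.045),('tubeS',.033,(.4474,.319),.045)):
    a=np.radians(9); k=(np.hypot(C[...,0]-c[0],C[...,1]-c[1])<rad)&(C[...,2]>z0-.005)&(C[...,2]<z0+.005); l=(C[...,0]-.484)*np.cos(a)+(C[...,1]-.325)*np.sin(a); k&=(l>-.01) if n=='V' else (l<-.01)
    q=C[k]; print(n,len(q),*rect(q),np.median(q[:,2]))
im=snap('top'); snap('side'); cv2.imwrite('pics/top3.png',cv2.resize(im['frame'],(800,600))); C=cloud(im)
q=C[(abs(C[...,2]-.014)<.004)&(np.hypot(C[...,0]-.438,C[...,1]-.013)<.035)]; print('spacer',len(q),*rect(q)); print(s['qpos'].round(2))
E
```

```text
clock: 32.02
position: [0.5161, 0.3294, 0.0182]
ee_rot: [0.006, -0.077, 0.997, -0.001]
contact_force: [-0.6, -0.3, -1.7]
width: 0.0473
clock: 32.52
position: [0.5162, 0.3294, 0.0183]
ee_rot: [0.006, -0.077, 0.997, -0.001]
contact_force: [0.4, -0.2, -0.4]
width: 0.0727
clock: 33.28
position: [0.5133, 0.3295, 0.218]
ee_rot: [0.006, -0.077, 0.997, -0.001]
contact_force: [-0.8, -0.0, -1.1]
width: 0.0729
[0.5129 0.3293 0.217 ]
V 1495 [514.6 328.9] [50.4 49.9] 8.6 0.03312717826881423
tubeS 3174 [448.6 319.4] [29.  80.1] 8.7 0.03369556144631458
spacer 195 [437.5  13.6] [46.4 46.9] 43.6
[ 0.46  0.33  1.46 -0.01  1.34 -1.26]
```

View pics/top3.png

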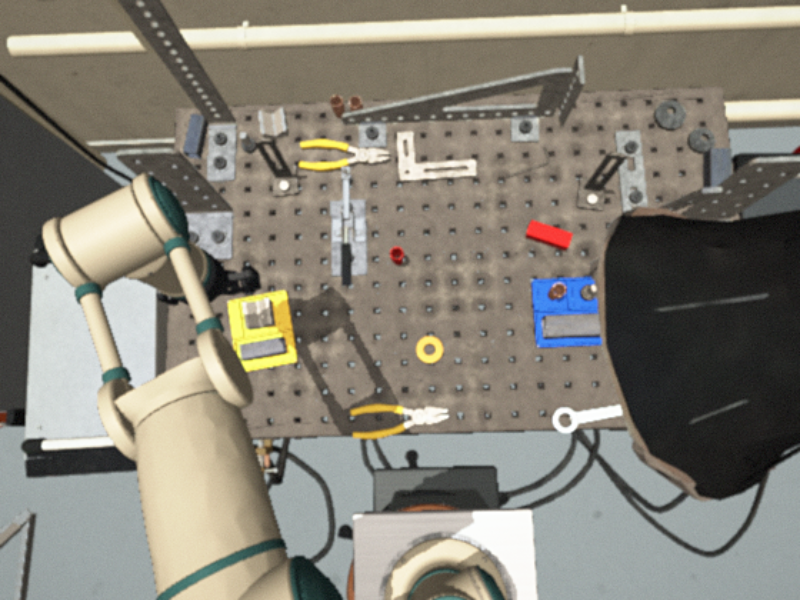

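The final picture shows both kits made up: V-block (258,312) and small tube (263,347) in the yellow tray, nozzle (558,290), bolt (590,291) and large tube (570,326) in the blue. The spacer (429,349) and red look-alikes (549,234), (397,255) are unmoved, and the robot is clear of everything. I hand it in.

```bash
python3 -c "
from rig import job
print(job.sign_off())"
```

```text
the job is handed in; nothing more can be done
None
```

Both kits are made up and the job is handed in at about 33 s on the robot's clock. The blue tray was finished before anything went into the yellow one.

A black hood hangs over the table beside the blue tray, and the forearm would have hit it with the tool pointing straight down. I re-gripped the large tube and carried all three blue parts with the tool leaned 30° about the jaw axis, so they stayed level. My estimate of the clearance to the hood was at least 40 mm.

| Part | Placed at (mm) | Top height (mm) | Expected top (mm) |
|---|---|---|---|
| Large tube | (472.7, -252.7) | 43.7 | 43 |
| Nozzle | (534.5, -222.0) | 61.0 | 61 |
| Bolt | (535.8, -286.2) | 59.4 | 59 |
| Small tube | (448.6, 319.4) | 33.7 | 33 |
| V-block | (514.6, 328.9) | 33.1 | 33 |

- **Fit:** Each part measured within about 2 mm of its pocket centre and was aligned with its tray. The top heights agree to within 0.7 mm.
- **Left alone:** The final top picture shows the spacer ring, the red look-alikes and the parts along the back edge where they were. The ring measured within 1 mm of its first position. The gripper is about 0.2 m above the yellow tray, touching nothing.
- **Disagreements:** The top and side cameras differed by up to 4 mm on the parts, so I used close wrist views for the final positions. No check failed. I did not look at the hood's underside; I allowed 30 mm for it below the visible surface.

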